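# Load the ratchet cartridge dispenser

### The job

Load the cartridge dispenser that lies on its side in its stand: lay the loose cartridge in the cradle with its nozzle through the slot in the front plate and let go, then push the sprung retaining bolt across over the cartridge until its catch holds it. Then work the trigger with full strokes, one tooth at a time, until the pusher has driven the cartridge up against the front plate and the slack is gone, and leave the trigger released. Move the toothed rod by the trigger only, and leave the other things on the trolley top where they stand.

Things in the scene. Friction and masses are not known exactly. Their poses are not given: they have to be found in the camera images.
- gun: Cartridge dispensing gun, white plastic and aluminium, on its side in a grey stand fixed to the table. Origin: stand underside; +y the way the nozzle points, -x the side of grip and trigger. Barrel axis along y at x 0, z 52 mm. In mm: stand plate x -60..45, y -118..133, 10 high; body x -45..18, y -115..-35, z 30..74; grip out to x -125 at y -116..-80, z 36..68.
- cradle (a point): Point on the barrel axis midway between the cradle's two V saddles, gun (0, 70, 52) mm, axes as the gun's. Saddles are 12 long, at gun y 36 and 104, open at the top, arms up to z 48 at x +-16. Between them only a spine 16 wide, top z 34: fingers can straddle a cartridge at y 45..95. The bay from gun y -30 to 20 is open; the pusher travels in it.
- plate (a point): Rear face of the front plate, on the barrel axis: gun (0, 116, 52) mm, axes as the gun's. Plate 5 thick, 50 wide, top at z 67, with a nozzle slot 17 wide, open at the top, its floor at z 43. The loaded cartridge's shoulder must end here.
- cartridge: Loose white syringe-type cartridge, 75 g: barrel 30 mm diameter, 100 long; flat flange 46 wide, 30 high, 4 thick at the rear keeps it from rolling; nozzle 9 thick, 22 long, black cap 11. Lies along its y, nozzle to +y, only its yaw varies. Origin: on its underside, midway along the barrel (axis 15 mm up). In the saddles its underside is at z 37 mm. Grip the barrel's middle, across.
- shoulder (a point): Centre of the cartridge's front shoulder, where the nozzle begins, on its axis, 50 mm ahead of its origin; axes as the cartridge's.
- rear (a point): Centre of the cartridge's rear face (dark piston), on its axis, 50 mm behind its origin.
- bolt (a joint): Travel in m of the sprung retaining bolt along gun +x: 0 = out (start), 0.0375 = stop. Flat bar 10 mm wide, z 69..77, that crosses over the barrel at gun y 104; out, it clears the cartridge. Spring 3 N at 0, 7 N at the end; passing the catch takes up to 9 N in all. The catch holds it at about 0.0345; let go before, it snaps back to 0. Housing x -58..-20, y 79..119, z to 78.
- tab_face (a point): Centre of the face to push on the bolt's grey upright thumb tab (26 mm wide along gun y, z 80..101 mm, 6 thick). It faces gun -x and is at gun (-69, 104, 90) mm with the bolt out; moves with the bolt. Behind the bolt, on the far side, a keeper post at gun x 24..30, y 94..114, up to z 80.
- bolt_bar: The bolt with its thumb tab; origin at gun (0, 104, 73) mm when out; axes as the gun's.
- trigger (a joint): Trigger angle in rad: 0 = released (sprung back), 0.38 = fully squeezed (stop). Swings level about a vertical pivot at gun (-38, -62) mm; squeezing moves its free end to gun -y, towards the grip, by 19 mm at trigger_front. A stroke takes 2.5 to 8 N there.
- trigger_front (a point): Point on the trigger's front (+y) face where a finger presses, at mid height; at rest at gun (-88, -43, 52) mm. Trigger 22 mm high (z 41..63), 11 thick, reaches out to gun x -98. Its front face leans: at rest its free end is farther to +y. In front of it (+y) there is free room down to z 12 for 110 mm; the jar stands farther out, at gun x below -115.
- rod (a joint): Advance in m of the toothed rod and pusher along gun +y; 0 = fully back; starts at 0 to 0.016. A full squeeze (trigger over 0.34) moves it one 6 mm tooth (the first perhaps less) and a pawl holds it. The cartridge being against the plate, the pusher meets the piston at 0.046; full strokes end at 0.0445, after which a squeeze is stopped early by the cartridge: that is the end.
- pusher_face (a point): Centre of the pusher disc's front face (disc 23 mm diameter); gun (0, -30, 52) mm with the rod fully back; moves with the rod.
- toothed_rod: Steel toothed rod with pusher disc and black end knob; it sticks out behind the gun body to gun y -181 mm when fully back; origin at gun (0, 0, 52) mm when fully back, axes as the gun's.
- dropper: Bystander: standing amber dropper bottle, 33 mm diameter, 96 high, close beside the cartridge's barrel (on its -x side, axes 63 to 78 mm apart: keep the opening fingers and the gripper clear of it); origin under its centre.
- tip_jar: Bystander: standing glass jar with metal lid, 38 mm diameter, 45 high, beside the gun on its trigger side; origin under its centre.
- pen_stand: Bystander: clear stand 50 x 100 x 48 mm with five upright pens up to 145 high; origin under its centre.
- kidney_dish: Bystander: steel kidney dish, about 100 x 200 mm, 37 high, holding paper pouches; origin under it.

How it is judged:
By the outcome, as a careful person would: the job done as asked, in the order asked, and still so for the second after the job is handed in, with the robot touching nothing.
It also fails if it takes over 72 s, if anything falls off the work surface, if the arm or the gripper's body presses on something with over 40 N, if the wrist force passes 120 N, or if a joint passes its speed limit or range.

### The arm

A 7-joint arm with a two-finger parallel gripper is mounted at the origin on the work surface. World frame = base frame: x ahead of the robot, y to its left, z up, the work surface at z = 0. Lengths are in m, angles in rad, forces in N, time in s.
With the tool pointing down it reaches from about 0.4 to 0.85 m from the base axis. Payload 10.4 kg.
Tool frame: the origin (TCP) lies at the very end of the fingers, on their centre line; the grasp point (between the pads) lies 19 mm behind it; x points along the fingers, z is the direction in which the jaws open and shut, and the axes are right-handed (so a half turn about x gives the same grasp; the last joint's range is limited). The gripper opens to 85 mm and grips with 20 to 120 N. Pads are 22 mm wide; open, the fingers measure 114 mm over their backs; the gripper's body (76 mm by 85 mm) begins 54 mm behind the grasp point. The pads swing forward as they close: fully open they stand 13 mm farther back than shut.
Start: joints at [-1.158, 0.332, -0.065, 1.46, 0.022, 1.35, -0.088], TCP at [0.264, 0.567, 0.193] pointing down, gripper open.
Joint ranges: [-2.6, 2.6], [-0.5, 2.12], [-1.47, 1.34], [0.16, 2.42], [-1.27, 4.41], [0.06, 2.06], [-2.6, 2.6]. Speed limits (rad/s): [2.22, 2.22, 2.79, 2.79, 3.14, 3.14, 3.14].

### API

Orientations are given as a unit quaternion [x, y, z, w].
In Python, from workcell import readout, camera, manip gives the robot as it stands.
- The arm moves only by the shell command python3 -m inch 'ROWS' [FORCE]. ROWS is JSON, a list of rows, each a list of 3 entries, a list of its own where there are three numbers: the turn, a rotation vector about the tool's x, y, z in degrees, then the shift along the tool's x, y, z in mm, then the closure, from 0 (fully open) to 1 (shut). In form: [[[wx, wy, wz], [dx, dy, dz], hand], ...]. A call has 1 to 10 rows; each row is the pose to reach, as a shift and turn from the pose measured when the call began, along the tool's axes at that moment; what a row does not reach only later rows make up. A row lasts 1/8 s, in which the tool goes at most 62.5 mm and 10.7 degrees, less where a joint would pass 70% of its speed; a pose out of reach is approached as far as the arm can. A call with a gripper value outside its range is refused whole. The fingers move at their own pace and stop on an object; FORCE is the grip in N (left out, the last holds). Time passes only in rows, so rows that repeat a pose let the fingers close. It gives the time, the measured TCP pose, the force and the opening at its end, in the units of the state.
- readout.get_obs(): the state, without advancing time (a new reading comes with each control period).
- camera(name): name is "scene" or "side" or "wrist"; returns a dict with "pixels" (420x560x3 uint8, red, green, blue), "range_z" (420x560 float32, m along the optical axis (not along the pixel's ray), 0 where there is no reading), "intrinsics" (3x3 intrinsics, pixels), "dist" ([k1, k2, p1, p2, k3] as OpenCV has them; the pictures are not rectified), "extrinsics" (4x4, takes a point from world to camera coordinates); the wrist camera has in their place "T_tool_cam" (4x4, takes a point from camera to tool coordinates, whose origin is the TCP and whose axes are the tool frame's). Camera axes: x right, y down, z forward; pixel columns grow to the right and rows downward; lengths in m; the calibration is good to about 2 mm. A picture is of the moment at which its call begins: read the wrist's pose just before it.
- manip.hand_in(): hands the job in, once; it reports no verdict.
The state is a dict: "clock": time; "joint_pos": joint angles; "joint_velocities": joint speeds; "tau": joint torques, N m; "position": TCP position; "ee_rot": TCP orientation; "ft_force": force on the tool from outside, world axes, zero at the start; "torque": the same for the moment, N m; "grip_width": opening from 0.0 (shut) to 1.0 (fully open).
Only numpy, scipy, OpenCV 4.12 (cv2) and the standard library are available. Lean on these libraries where they do the work, as an engineer would, in place of code of your own. Each camera call takes 0.05 s, during which the arm holds its last target.

## Working session

There is one attempt and no reset: what is moved stays moved. The work goes in short steps, Python scripts to look and compute and a shell command to move; the robot and the scene stay as the last step left them, time stands still between calls to the robot, and variables do not carry over. Pictures are saved under pics/ and viewed, and the job is handed in when it is done.

```bash
ls; mkdir -p pics; python3 - <<'E'
from workcell import readout,camera,manip
import cv2,numpy as np
o=readout.get_obs()
for k,v in o.items(): print(k,np.round(v,4))
for n in ["scene","side","wrist"]:
    c=camera(n); cv2.imwrite(f"pics/a_{n}.png",c["pixels"][...,::-1]); np.savez(f"pics/a_{n}.npz",**c)
    print(n,np.round(c["intrinsics"],1).tolist(),c["dist"],np.round(c.get("extrinsics",c.get("T_tool_cam")),3).tolist())
E
```

```text
pics
clock 0.0
joint_pos [-1.1576  0.3329 -0.0647  1.461   0.0216  1.3499 -0.0885]
joint_velocities [-0.0002  0.0003  0.0007 -0.0002  0.0004 -0.002  -0.0001]
tau [ 3.00000e-04 -6.25454e+01  4.92000e-02 -3.91609e+01  1.62000e-02
  9.80000e-03 -0.00000e+00]
position [0.2637 0.5662 0.1921]
ee_rot [-0.3804  0.5967  0.3798  0.5958]
ft_force [-0.5478 -0.3219 -0.0552]
torque [ 0.0013 -0.0425  0.0097]
grip_width 0.9998
scene [[439.1, 0.0, 273.0], [0.0, 439.1, 213.7], [0.0, 0.0, 1.0]] [0.03767285 0.         0.         0.         0.        ] [[0.784, 0.62, -0.012, -0.394], [0.395, -0.515, -0.761, -0.144], [-0.478, 0.592, -0.649, 1.379], [0.0, 0.0, 0.0, 1.0]]
side [[479.6, 0.0, 283.1], [0.0, 479.6, 205.3], [0.0, 0.0, 1.0]] [-0.11715235  0.          0.          0.          0.        ] [[-0.943, -0.332, -0.002, 0.512], [-0.181, 0.519, -0.835, 0.168], [0.278, -0.788, -0.55, 1.174], [0.0, 0.0, 0.0, 1.0]]
wrist [[325.8, 0.0, 284.6], [0.0, 325.8, 213.9], [0.0, 0.0, 1.0]] [-0.04955058  0.          0.          0.          0.        ] [[-0.0, -0.285, 0.958, -0.181], [0.002, -0.958, -0.285, 0.072], [1.0, 0.002, 0.001, 0.0], [0.0, 0.0, 0.0, 1.0]]
```

View pics/a_scene.png

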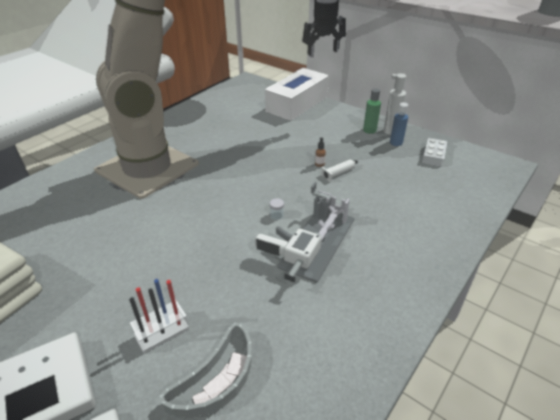

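View pics/a_side.png

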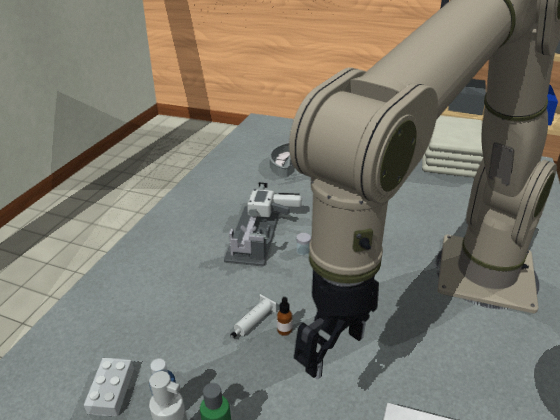

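View pics/a_wrist.png

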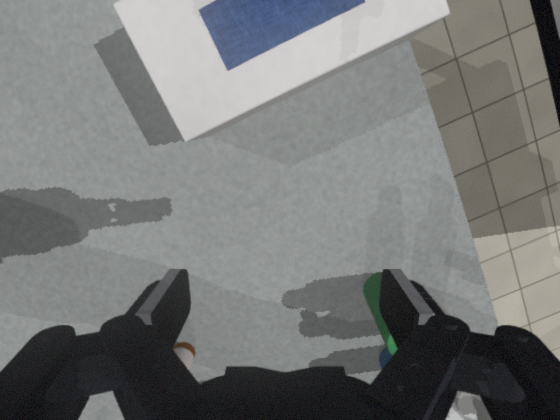

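```bash
cat > h.py <<'E'
import numpy as np,cv2
from scipy.spatial.transform import Rotation as R
def load(n): return dict(np.load(n))
def rays(c,uv):
    uv=np.asarray(uv,float).reshape(-1,1,2)
    p=cv2.undistortPoints(uv,c["intrinsics"],c["dist"]).reshape(-1,2)
    return np.c_[p,np.ones(len(p))]
def T_wc(c,obs=None):
    if "extrinsics" in c: return np.linalg.inv(c["extrinsics"])
    T=np.eye(4);T[:3,:3]=R.from_quat(obs["ee_rot"]).as_matrix();T[:3,3]=obs["position"]
    return T@c["T_tool_cam"]
def onplane(c,uv,z,obs=None):
    T=T_wc(c,obs); d=rays(c,uv)@T[:3,:3].T; o=T[:3,3]
    s=(z-o[2])/d[:,2]; return o+d*s[:,None]
def cloud(c,obs=None):
    h,w=c["range_z"].shape
    u,v=np.meshgrid(np.arange(w),np.arange(h)); 
    r=rays(c,np.stack([u,v],-1).reshape(-1,2))*c["range_z"].reshape(-1,1)
    T=T_wc(c,obs); P=(r@T[:3,:3].T+T[:3,3]).reshape(h,w,3); P[c["range_z"]==0]=np.nan
    return P
def project(c,P,obs=None):
    T=np.linalg.inv(T_wc(c,obs)); q,_=cv2.projectPoints(np.asarray(P,float).reshape(-1,1,3),cv2.Rodrigues(T[:3,:3])[0],T[:3,3],c["intrinsics"],c["dist"])
    return q.reshape(-1,2)
E
python3 - <<'E'
from h import *
for n,pts in [("scene",{"jar":(277,205),"dropper":(320,160),"cart":(340,168),"gun":(305,243),"dish":(210,370),"pens":(158,325)}),("side",{"jar":(303,240),"dropper":(285,320),"cart":(255,317),"gunbody":(258,205),"plate":(245,245)})]:
    c=load(f"pics/a_{n}.npz");P=cloud(c)
    for k,(u,v) in pts.items(): print(n,k,np.round(P[v,u],3))
for n,(x0,y0,x1,y1) in [("scene",(230,120,390,290)),("side",(200,170,340,360))]:
    im=cv2.imread(f"pics/a_{n}.png")[y0:y1,x0:x1]; im=cv2.resize(im,None,fx=3.5 if n=="scene" else 3.1,fy=3.5 if n=="scene" else 3.1,interpolation=cv2.INTER_CUBIC); cv2.imwrite(f"pics/b_{n}.png",im);print(im.shape)
E
```

```text
scene jar [0.47  0.058 0.046]
scene dropper [0.429 0.325 0.03 ]
scene cart [0.498 0.329 0.028]
scene gun [ 0.629 -0.042  0.078]
scene dish [ 0.644 -0.374  0.004]
scene pens [ 0.516 -0.384  0.05 ]
side jar [0.461 0.082 0.047]
side dropper [0.414 0.354 0.048]
side cart [0.485 0.346 0.024]
side gunbody [0.614 0.002 0.071]
side plate [0.586 0.159 0.056]
(595, 560, 3)
(589, 434, 3)
```

View pics/b_scene.png

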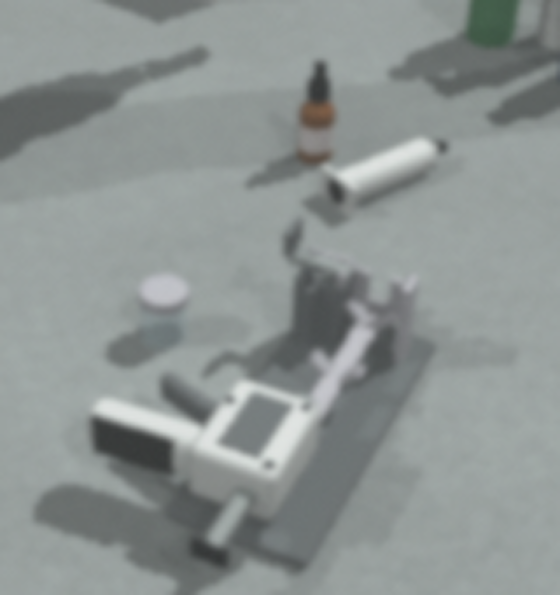

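View pics/b_side.png

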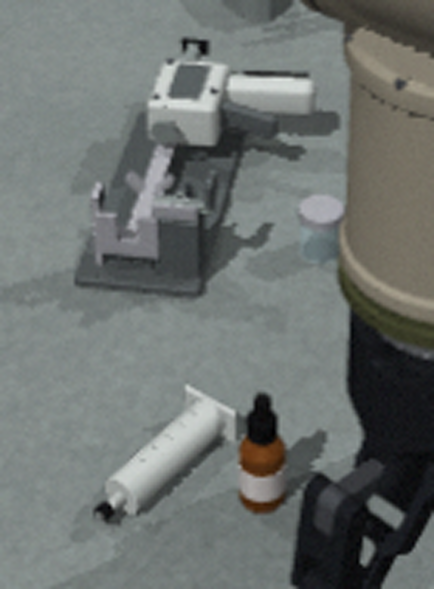

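```bash
python3 - <<'E'
from h import *
for n in ["scene","side"]:
    c=load(f"pics/a_{n}.npz");P=cloud(c);im=c["pixels"].astype(int)
    sat=im.max(-1)-im.min(-1)
    m=(P[...,0]>.40)&(P[...,0]<.62)&(P[...,1]>.25)&(P[...,1]<.45)&(P[...,2]>.008)&(P[...,2]<.045)&(im.min(-1)>120)&(sat<25)
    nl,lab,st,_=cv2.connectedComponentsWithStats(m.astype(np.uint8)); i=1+st[1:,4].argmax(); m=lab==i
    Q=P[m]; print(n,st[i],np.round(Q.mean(0),3), np.round(Q.min(0),3),np.round(Q.max(0),3))
    q=Q[:,:2]-Q[:,:2].mean(0); w,v=np.linalg.eigh(q.T@q); a=v[:,1]; a*=np.sign(a[1]); t=q@a
    print("dir",np.round(a,3),np.degrees(np.arctan2(-a[0],a[1])),np.percentile(t,[0,2,98,100]))
    # gun stand plate: z ~0.01
    m=(abs(P[...,2]-.010)<.004)&(P[...,0]>.5)&(P[...,0]<.75)&(P[...,1]>-.2)&(P[...,1]<.25)&(im.max(-1)<110)
    m=cv2.morphologyEx(m.astype(np.uint8),cv2.MORPH_OPEN,np.ones((2,2)))
    nl,lab,st,_=cv2.connectedComponentsWithStats(m); i=1+st[1:,4].argmax()
    Q=P[(lab==i)]; print(n,"plate",len(Q),np.round(cv2.minAreaRect((Q[:,:2]*1000).astype(np.float32)),1) if 0 else cv2.minAreaRect((Q[:,:2]*1000).astype(np.float32)))
    m=(P[...,2]>.066)&(P[...,2]<.080)&(P[...,0]>.45)&(P[...,0]<.75)&(P[...,1]>-.2)&(P[...,1]<.25)&(im.min(-1)>140)
    nl,lab,st,_=cv2.connectedComponentsWithStats(m.astype(np.uint8)); i=1+st[1:,4].argmax()
    Q=P[(lab==i)]; print("body top",len(Q),cv2.minAreaRect((Q[:,:2]*1000).astype(np.float32)))
E
```

```text
scene [322 159  34  22 283] [0.495 0.33  0.026] [0.454 0.281 0.009] [0.52  0.395 0.035]
dir [0.336 0.942] -19.645931887608736 [-0.04851762 -0.04630413  0.05449312  0.06591415]
scene plate 89 ((615.5811767578125, -84.83328247070312), (27.802968978881836, 76.7835922241211), 60.4371452331543)
body top 730 ((582.2985229492188, -45.066261291503906), (140.47128295898438, 81.61974334716797), 11.070354461669922)
side [234 294  42  42 593] [0.488 0.34  0.027] [0.455 0.284 0.008] [0.519 0.397 0.034]
dir [0.32  0.947] -18.689087988036846 [-0.05393737 -0.05047969  0.05050091  0.06030603]
side plate 345 ((583.9338989257812, 39.357383728027344), (56.84944152832031, 224.09127807617188), 11.581429481506348)
body top 358 ((583.2645874023438, -37.410255432128906), (138.77488708496094, 89.736083984375), 7.231688499450684)
```

```bash
cat >> h.py <<'E'
def down(yaw):
    "tool x down, tool z = yawed +x, tool y = yawed +y"
    c,s=np.cos(np.radians(yaw)),np.sin(np.radians(yaw))
    return np.array([[0,-s,c],[0,c,s],[-1,0,0]],float)
def rel(obs,pos,Rm):
    R0=R.from_quat(obs["ee_rot"]).as_matrix()
    return np.round(np.degrees(R.from_matrix(R0.T@Rm).as_rotvec()),1),np.round(R0.T@(np.asarray(pos)-obs["position"])*1000,1)
E
python3 - <<'E'
from h import *
from workcell import readout
o=readout.get_obs(); M=R.from_quat(o["ee_rot"]).as_matrix(); print(M.round(3))
for yaw in (-19,161): print(yaw,rel(o,[.487,.337,.193],down(yaw)))
# dropper via colour
for n in ["scene","side"]:
    c=load(f"pics/a_{n}.npz");P=cloud(c);im=c["pixels"].astype(int)
    m=(P[...,0]>.36)&(P[...,0]<.5)&(P[...,1]>.25)&(P[...,1]<.42)&(P[...,2]>.012)&(P[...,2]<.06)&(im[...,0]-im[...,2]>25)
    Q=P[m]; print(n,m.sum(),np.median(Q,0).round(3),Q.min(0).round(3),Q.max(0).round(3))
E
```

```text
[[-0.    -0.907  0.422]
 [-0.001  0.422  0.907]
 [-1.    -0.    -0.001]]
-19 (array([84., -0.,  0.]), array([  -0.5, -299.2, -113.6]))
161 (array([-96.,  -0.,  -0.]), array([  -0.5, -299.2, -113.6]))
scene 44 [0.425 0.331 0.054] [0.411 0.324 0.044] [0.433 0.343 0.06 ]
side 157 [0.417 0.352 0.051] [0.404 0.336 0.012] [0.435 0.359 0.06 ]
```

```bash
python3 -m inch '[[[10,0,0],[-57,-60,-20],0],[[20,0,0],[-57,-120,-40],0],[[30,0,0],[-57,-180,-60],0.4],[[40,0,0],[-57,-240,-80],0.4],[[50,0,0],[-57,-299,-114],0.4],[[60,0,0],[-57,-299,-114],0.4],[[70,0,0],[-57,-299,-114],0.4],[[80,0,0],[-57,-299,-114],0.4],[[84,0,0],[-57,-299,-114],0.4],[[84,0,0],[-57,-299,-114],0.4]]'
python3 - <<'E'
from h import *
from workcell import readout,camera
import pickle
o=readout.get_obs(); c=camera("wrist"); pickle.dump((o,c),open("pics/w1.pkl","wb")); cv2.imwrite("pics/w1.png",c["pixels"][...,::-1]); print(o["clock"],o["position"],o["grip_width"],o["ft_force"],o["joint_pos"])
E
```

```text
clock: 1.4
position: [0.4865, 0.3367, 0.2492]
ee_rot: [0.116, 0.698, -0.117, 0.697]
ft_force: [0.3, -0.1, -0.8]
grip_width: 0.596
1.4 [0.48651182 0.33672611 0.24915318] 0.5958162068643735 [ 0.32968158 -0.05510602 -0.75940048] [-0.91145219  0.23441374  0.27696525  1.47904891 -0.06345068  1.43851188
 -0.96362351]
```

View pics/w1.png

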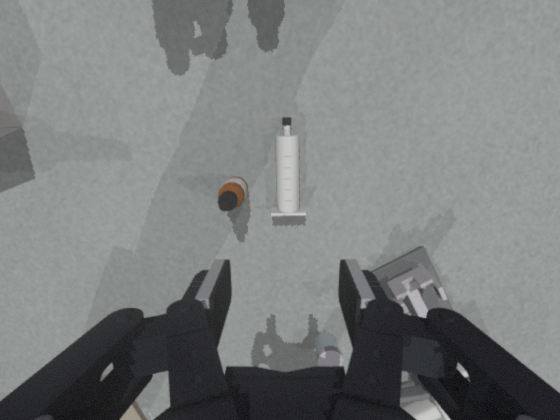

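```bash
python3 - <<'E'
from h import *
import pickle
o,c=pickle.load(open("pics/w1.pkl","rb")); im=c["pixels"].astype(int)
m=(im.min(-1)>150); m[:100]=0;m[230:]=0;m[:,:255]=0;m[:,320:]=0
ys,xs=np.nonzero(m); print(xs.min(),xs.max(),ys.min(),ys.max())
L=[];Rr=[]
for v in range(145,205,2):
    x=np.nonzero(m[v])[0]; L.append((x.min()-.5,v));Rr.append((x.max()+.5,v))
mid=(np.array(L)+np.array(Rr))/2
Wl=onplane(c,L,.017,o);Wr=onplane(c,Rr,.017,o);Wm=onplane(c,mid,.017,o)
print("width",np.linalg.norm(Wl-Wr,axis=1).round(4)[:5])
d=Wm-Wm.mean(0);a=np.linalg.svd(d)[2][0];a*=np.sign(a[1]);print("yaw",np.degrees(np.arctan2(-a[0],a[1])))
for v in range(124,146): 
    x=np.nonzero(m[v])[0]; print(v,len(x),end="; ")
print()
for v in range(205,222):
    x=np.nonzero(m[v])[0]; print(v,len(x),end="; ")
print()
# dropper
m2=(im[...,0]-im[...,2]>25);m2[:150]=0;m2[230:]=0
ys,xs=np.nonzero(m2);print("dropper",xs.min(),xs.max(),ys.min(),ys.max(),xs.mean(),ys.mean())
P=cloud(c,o)
print(P[193,238],P[203,228],P[175,288],P[214,288], P[300,412])
np.savez("pics/tmp.npz",mid=mid,a=a,Wm=Wm)
print(Wm[0],Wm[-1])
E
```

```text
258 319 100 229
width [0.0262 0.04   0.0476 0.0464 0.049 ]
yaw -16.11993370267246
124 1; 125 3; 126 11; 127 11; 128 11; 129 7; 130 6; 131 6; 132 6; 133 7; 134 10; 135 16; 136 24; 137 24; 138 26; 139 26; 140 25; 141 22; 142 22; 143 21; 144 22; 145 21; 
205 22; 206 20; 207 21; 208 23; 209 29; 210 32; 211 33; 212 37; 213 44; 214 46; 215 46; 216 10; 217 6; 218 6; 219 5; 220 3; 221 2; 
dropper 218 244 177 206 233.35064935064935 190.58116883116884
[0.43063317 0.34113744 0.0543714 ] [0.42525915 0.3413368  0.09496573] [0.49242488 0.33846176 0.03087056] [0.47628211 0.29054212 0.03019196] [0.60060676 0.11686225 0.03369219]
[0.50268108 0.37237689 0.017     ] [0.49174615 0.2970162  0.017     ]
```

```bash
python3 - <<'E'
from h import *
import pickle
o,c=pickle.load(open("pics/w1.pkl","rb")); im=c["pixels"].astype(int)
print(im[175,268:308].min(-1)); print(im[120:145,287].min(-1)); print(im[205:222,280].min(-1))
m=(im.min(-1)>175).astype(np.uint8); n,lab,st,ce=cv2.connectedComponentsWithStats(m)
i=lab[175,288]; print(st[i]); m=lab==i
L=[];Rr=[]
for v in range(142,204,2):
    x=np.nonzero(m[v])[0]; L.append((x.min()-.5,v));Rr.append((x.max()+.5,v))
mid=(np.array(L)+np.array(Rr))/2
Wl=onplane(c,L,.017,o);Wr=onplane(c,Rr,.017,o);Wm=onplane(c,mid,.017,o)
print("width",np.linalg.norm(Wl-Wr,axis=1).round(4)[::4])
vx,vy,x0,y0=cv2.fitLine(Wm[:,:2].astype(np.float32)*1000,cv2.DIST_HUBER,0,.01,.01).ravel();a=np.array([vx,vy])*np.sign(vy);print("yaw",np.degrees(np.arctan2(-a[0],a[1])),x0,y0)
ys,xs=np.nonzero(m); print([ (v,int(m[v].sum())) for v in list(range(ys.min(),ys.min()+14))+list(range(204,220))])
# cap tip, shoulder, flange
for nm,uv,z in [("shoulder",(288,135),.028),("flange",(288,213),.03),("captip",(287,118),.018)]:
    p=onplane(c,[uv],z,o)[0]*1000; t=(p[:2]-[x0,y0])@a; print(nm,p.round(1),"t",t.round(1))
print("T",[x0,y0],a)
dr=np.array([425,341.3]); d=dr-[x0,y0]; print("dropper across",d@[a[1],-a[0]],"along",d@a)
E
```

```text
[135 138 138 139 140 140 140 140 130 153 161 171 179 183 187 191 193 196
 197 196 197 197 196 194 192 188 183 179 169 157 148 129 139 139 138 133
 132 133 142 145]
[ 59  63  63  62  74 140 190 195 192 187 185 185 187 185 181 171 177 193
 195 195 194 196 194 196 196]
[175 176 177 176 172 164 155 153 183 194 178 139 113 110 106 105 105]
[ 271  136   35   80 1280]
width [0.0199 0.0201 0.0202 0.0203 0.0205 0.0206 0.0207 0.0196]
yaw -18.653149 492.75504 341.02295
[(136, 7), (137, 16), (138, 16), (139, 16), (140, 16), (141, 16), (142, 16), (143, 16), (144, 16), (145, 16), (146, 16), (147, 16), (148, 16), (149, 17), (204, 16), (205, 15), (206, 16), (207, 15), (208, 16), (209, 15), (210, 13), (211, 11), (212, 8), (213, 35), (214, 35), (215, 10), (216, 0), (217, 0), (218, 0), (219, 0)]
shoulder [507.9 384.1  28. ] t 45.7
flange [476.7 291.8  30. ] t -51.8
captip [513.1 403.2  18. ] t 65.5
T [np.float32(492.75504), np.float32(341.02295)] [0.31983835 0.94747216]
dropper across -64.28462087265835 along -21.408160490538638
```

```bash
python3 - <<'E'
from h import *
from workcell import readout
o=readout.get_obs(); print(rel(o,[.62,.045,.27],down(10)))
E
```

```text
(array([-28.9,  -0. ,   0.1]), array([ -20.5, -232.9,  220.6]))
```

```bash
python3 -m inch '[[[-7,0,0],[-20,-43,40],0.4],[[-14,0,0],[-20,-86,80],0.4],[[-21,0,0],[-20,-129,120],0.4],[[-29,0,0],[-20,-172,160],0.4],[[-29,0,0],[-20,-215,200],0.4],[[-29,0,0],[-20,-233,221],0.4],[[-29,0,0],[-20,-233,221],0.4],[[-29,0,0],[-20,-233,221],0.4]]'
python3 - <<'E'
from h import *
from workcell import readout,camera
import pickle
o=readout.get_obs(); c=camera("wrist"); pickle.dump((o,c),open("pics/w2.pkl","wb")); cv2.imwrite("pics/w2.png",c["pixels"][...,::-1]); print(o["clock"],o["position"],o["joint_velocities"].round(3) if hasattr(o["joint_velocities"],"round") else "")
E
```

```text
clock: 2.45
position: [0.62, 0.0462, 0.2693]
ee_rot: [-0.063, 0.705, 0.063, 0.704]
ft_force: [0.2, 0.6, 0.3]
grip_width: 0.599
2.45 [0.62003848 0.04616179 0.26925979] [-0.015 -0.007 -0.007  0.003 -0.     0.002 -0.001]
```

View pics/w2.png

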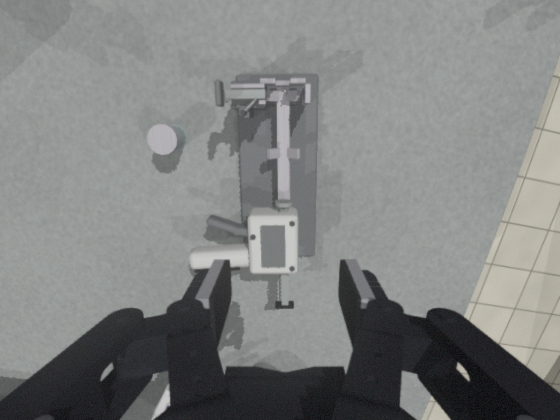

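```bash
python3 - <<'E'
import cv2
im=cv2.imread("pics/w2.png")
cv2.imwrite("pics/w2a.png",cv2.resize(im[62:172,195:335],None,fx=5.4,fy=5.4,interpolation=cv2.INTER_CUBIC))
cv2.imwrite("pics/w2b.png",cv2.resize(im[165:315,180:330],None,fx=4,fy=4,interpolation=cv2.INTER_CUBIC))
E
```

```text
(no output)
```

View pics/w2a.png

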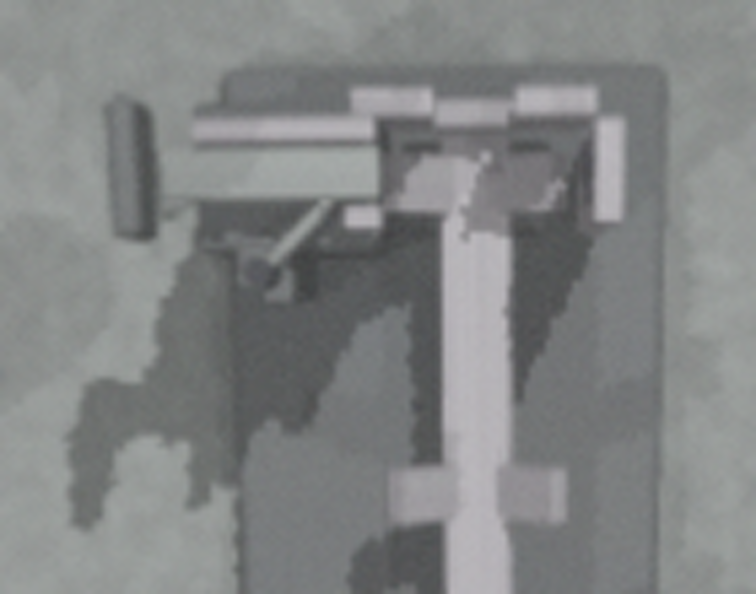

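View pics/w2b.png

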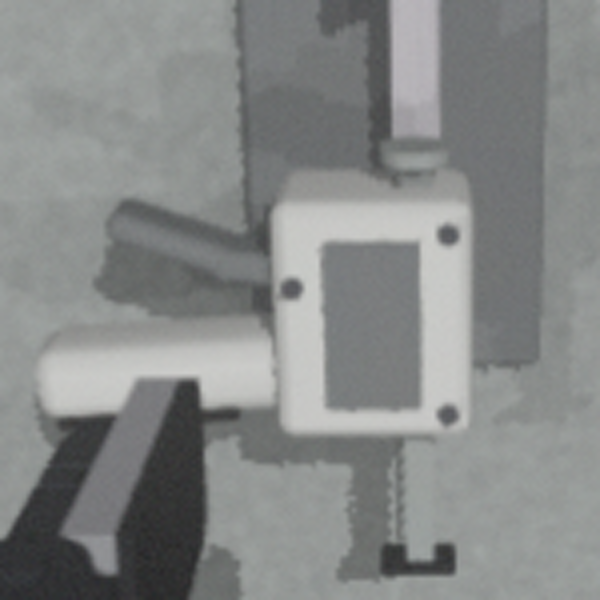

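```bash
python3 - <<'E'
from h import *
import pickle
o,c=pickle.load(open("pics/w2.pkl","rb"))
A=lambda X,Y:(X/5.4+195-.5+.5/5.4,Y/5.4+62-.5+.5/5.4)
B=lambda X,Y:(X/4+180-.375,Y/4+165-.375)
# name,uv,z,gun xy
Lm=[("fpL",A(350,101),.067,(-25,118.5)),("fpR",A(598,101),.067,(25,118.5)),
("fpLr",A(392,115),.067,(-17,116)),("fpRr",A(556,115),.067,(17,116)),
("slotL",A(433,101),.067,(-8.5,118.5)),("slotR",A(514,101),.067,(8.5,118.5)),
("stFR",A(668,66),.010,(45,133)),("stBR",B(538,364),.010,(45,-118)),
("keepF",A(610,117),.080,(27,114)),("keepB",A(610,221),.080,(27,94)),
("bodyFR",B(471,200),.074,(18,-35)),("bodyBR",B(471,434),.074,(18,-115)),("bodyFL",B(272,200),.074,(-45,-35)),("bodyBL",B(272,434),.074,(-45,-115)),
("spF",A(477,400),.034,(0,None)),("spB",B(416,100),.034,(0,None)),("saddL",A(390,496),.048,(-16,36)),("saddR",A(567,496),.048,(16,36))]
pts=[];g=[]
for n,uv,z,gg in Lm:
    p=onplane(c,[uv],z,o)[0]*1000
    if gg[1] is not None: pts.append(p[:2]);g.append(gg)
pts=np.array(pts);g=np.array(g,float)
def fit(ix):
    P,G=pts[ix],g[ix]; pm,gm=P.mean(0),G.mean(0)
    H=(G-gm).T@(P-pm); th=np.arctan2(H[0,1]-H[1,0],H[0,0]+H[1,1])
    Rm=np.array([[np.cos(th),-np.sin(th)],[np.sin(th),np.cos(th)]]); return th,Rm,pm-Rm@gm
ix=np.arange(len(g)); th,Rm,t=fit(ix); res=pts-(g@Rm.T+t); print(np.degrees(th),t)
names=[l[0] for l in Lm if l[3][1] is not None]
for n,r in zip(names,res@Rm): print(n,r.round(1))
for s in [("fp",range(0,6)),("body",[10,11,12,13])]: 
    a=fit(list(s[1])); print(s[0],np.degrees(a[0]),a[2])
for n,uv,z,gg in Lm:
    if gg[1] is None: print(n,Rm.T@(onplane(c,[uv],z,o)[0,:2]*1000-t))
for n,uv,z in [("tabtop",A(118,168),.101),("trigend",B(110,215),.058),("pusher front",B(415,140),.06),("jar",(162,139),.045),("knob",B(419,573),.052)]:
    print(n,(Rm.T@(onplane(c,[uv],z,o)[0,:2]*1000-t)).round(1))
np.savez("gun.npz",th=th,Rm=Rm,t=t)
E
```

```text
10.559889908469644 [619.81457923  39.89395571]
fpL [-0.5 -0.4]
fpR [ 0.2 -0.6]
fpLr [ 0.  -0.7]
fpRr [-0.4 -0.8]
slotL [-0.  -0.5]
slotR [-0.5 -0.6]
stFR [-0.2 -1.5]
stBR [-0.1  1.1]
keepF [-0.2 -0.4]
keepB [ 0.1 -0.2]
bodyFR [-0.7  0.3]
bodyBR [-0.   2.2]
bodyFL [2.2 0.4]
bodyBL [-0.6  2.3]
saddL [-3.7 -0.2]
saddR [ 4.4 -0.4]
fp 10.37561654624869 [619.35847527  39.19968753]
body 10.030310851049297 [620.48953533  41.21346166]
spF [-6.77519153e-03  5.62369359e+01]
spB [  0.61382501 -12.62521569]
tabtop [-67. 103.]
trigend [-96.3 -44.2]
pusher front [  0.4 -19.6]
jar [-148.4   53.9]
knob [   1.1 -177.9]
```

```bash
python3 - <<'E'
from h import *
from workcell import readout
o=readout.get_obs(); print(rel(o,[.4914,.3371,.13],down(-18.65)), rel(o,[.4914,.3371,.004],down(-18.65)))
E
```

```text
(array([28.9, -0.1,  0. ]), array([139.4, 308.9, -74.4])) (array([28.9, -0.1,  0. ]), array([265.4, 308.9, -74.3]))
```

```bash
python3 -m inch '[[[5,0,0],[20,55,-13],0.48],[[10,0,0],[40,110,-26],0.48],[[15,0,0],[60,165,-40],0.48],[[20,0,0],[80,220,-53],0.48],[[25,0,0],[100,275,-66],0.48],[[29,0,0],[120,309,-74],0.48],[[29,0,0],[139,309,-74],0.48],[[29,0,0],[139,309,-74],0.48],[[29,0,0],[139,309,-74],0.48],[[29,0,0],[139,309,-74],0.48]]'
python3 - <<'E'
from h import *
from workcell import readout,camera
import pickle
o=readout.get_obs(); c=camera("wrist"); pickle.dump((o,c),open("pics/w3.pkl","wb")); cv2.imwrite("pics/w3.png",c["pixels"][...,::-1]); print(o["clock"],o["position"])
print(rel(o,[.4914,.3371,.004],down(-18.65)))
E
```

```text
clock: 3.75
position: [0.4927, 0.3368, 0.1315]
ee_rot: [0.116, 0.698, -0.115, 0.698]
ft_force: [-1.6, -0.0, 0.1]
grip_width: 0.519
3.75 [0.49273584 0.33681958 0.13147294]
(array([-0.1,  0. , -0. ]), array([127.5,  -0.2,  -1.4]))
```

View pics/w3.png

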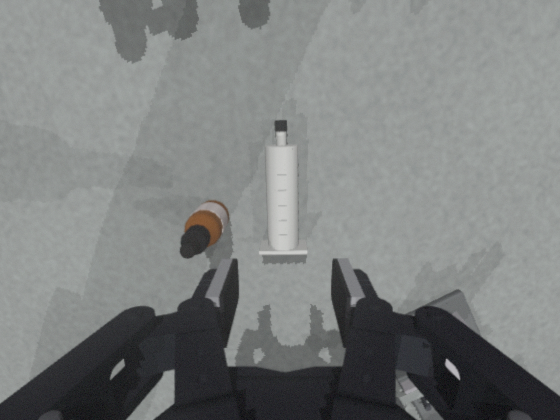

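```bash
python3 -m inch '[[[0,0,0],[40,0,-1.4],0.48],[[0,0,0],[75,0,-1.4],0.48],[[0,0,0],[100,0,-1.4],0.48],[[0,0,0],[118,0,-1.4],0.48],[[0,0,0],[127,0,-1.4],0.48],[[0,0,0],[127,0,-1.4],0.48],[[0,0,0],[127,0,-1.4],0.48]]'; python3 -m inch '[[[0,0,0],[0,0,0],0.7],[[0,0,0],[0,0,0],0.8],[[0,0,0],[0,0,0],0.8],[[0,0,0],[0,0,0],0.8],[[0,0,0],[0,0,0],0.8]]' 30
```

```text
clock: 4.68
position: [0.4919, 0.3378, 0.0053]
ee_rot: [0.116, 0.697, -0.115, 0.698]
ft_force: [0.1, 0.0, 0.1]
grip_width: 0.519
clock: 5.3
position: [0.4918, 0.3378, 0.0053]
ee_rot: [0.116, 0.697, -0.115, 0.698]
ft_force: [-0.1, -0.3, -0.3]
grip_width: 0.199
```

```bash
python3 - <<'E'
from h import *
from workcell import readout,camera
import pickle
o=readout.get_obs()
for n in ["wrist","side"]:
    c=camera(n); pickle.dump((o,c),open(f"pics/{n[0]}4.pkl","wb")); im=c["pixels"][...,::-1]
    if n=="side": im=cv2.resize(im[230:400,180:400],None,fx=3.4,fy=3.4)
    cv2.imwrite(f"pics/{n[0]}4.png",im)
E
```

```text
(no output)
```

View pics/w4.png

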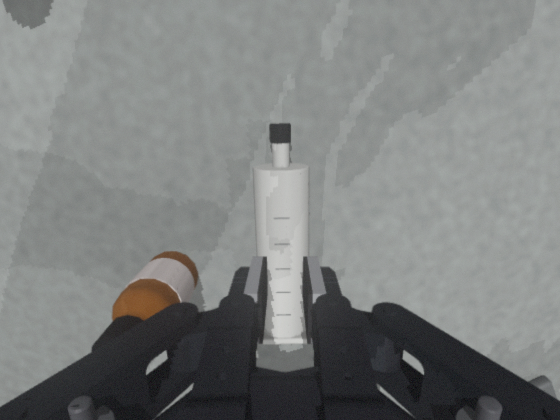

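View pics/s4.png

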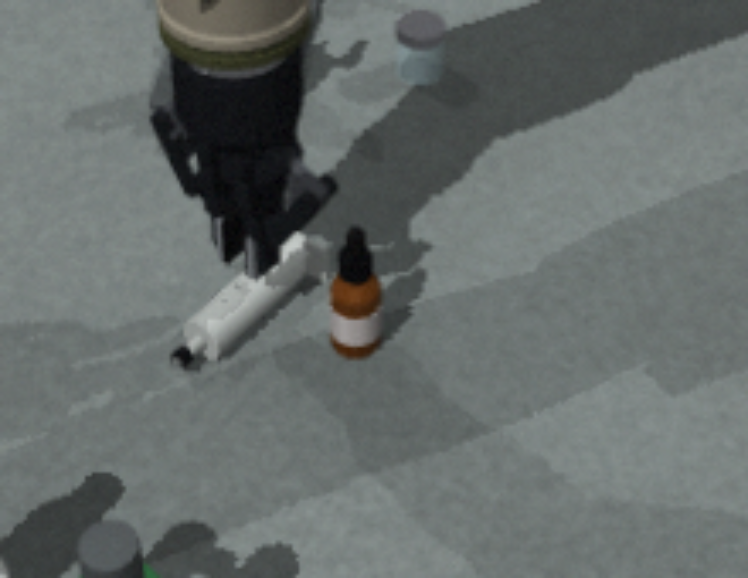

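```bash
python3 - <<'E'
from h import *
import pickle
o,c=pickle.load(open("pics/w4.pkl","rb")); P=cloud(c,o); print(T_wc(c,o)[:3,3], o["position"])
for v in (230,262,275,290,310,330):
    print(v,[(u,tuple((P[v,u]*1000).round(0))) for u in (250,256,262,268,275,285,295,305,312,320)])
E
```

```text
[0.51578106 0.40615332 0.18682241] [0.49183652 0.33782439 0.0052693 ]
230 [(250, (np.float64(475.0), np.float64(351.0), np.float64(1.0))), (256, (np.float64(482.0), np.float64(356.0), np.float64(20.0))), (262, (np.float64(487.0), np.float64(356.0), np.float64(25.0))), (268, (np.float64(490.0), np.float64(356.0), np.float64(28.0))), (275, (np.float64(494.0), np.float64(356.0), np.float64(30.0))), (285, (np.float64(499.0), np.float64(354.0), np.float64(31.0))), (295, (np.float64(503.0), np.float64(352.0), np.float64(29.0))), (305, (np.float64(508.0), np.float64(348.0), np.float64(23.0))), (312, (np.float64(511.0), np.float64(339.0), np.float64(0.0))), (320, (np.float64(515.0), np.float64(337.0), np.float64(1.0)))]
262 [(250, (np.float64(468.0), np.float64(331.0), np.float64(0.0))), (256, (np.float64(484.0), np.float64(352.0), np.float64(54.0))), (262, (np.float64(487.0), np.float64(351.0), np.float64(55.0))), (268, (np.float64(484.0), np.float64(339.0), np.float64(28.0))), (275, (np.float64(488.0), np.float64(338.0), np.float64(29.0))), (285, (np.float64(493.0), np.float64(337.0), np.f
[... 2191 characters left out ...]
.0), np.float64(345.0), np.float64(94.0)))]
330 [(250, (np.float64(489.0), np.float64(356.0), np.float64(111.0))), (256, (np.float64(483.0), np.float64(341.0), np.float64(88.0))), (262, (np.float64(483.0), np.float64(335.0), np.float64(81.0))), (268, (np.float64(470.0), np.float64(299.0), np.float64(28.0))), (275, (np.float64(474.0), np.float64(298.0), np.float64(29.0))), (285, (np.float64(479.0), np.float64(296.0), np.float64(28.0))), (295, (np.float64(485.0), np.float64(295.0), np.float64(29.0))), (305, (np.float64(489.0), np.float64(288.0), np.float64(23.0))), (312, (np.float64(501.0), np.float64(331.0), np.float64(83.0))), (320, (np.float64(507.0), np.float64(350.0), np.float64(110.0)))]
```

```bash
python3 - <<'E'
from h import *
import pickle
for f in ("w1","w3","w4"):
    o,c=pickle.load(open(f"pics/{f}.pkl","rb"))
    T=c["T_tool_cam"]; z=c["range_z"]
    h,w=z.shape;u,v=np.meshgrid(np.arange(w),np.arange(h))
    P=((rays(c,np.stack([u,v],-1).reshape(-1,2))*z.reshape(-1,1))@T[:3,:3].T+T[:3,3]).reshape(h,w,3)*1000
    m=(z>0)&(z<.145); m[:,:60]=0;m[:,500:]=0; q=P[m]; print(f,o["grip_width"],"max tool x",np.sort(q[:,0])[-5:].round(1), "z-range of tip",q[q[:,0]>np.max(q[:,0])-6].min(0).round(0),q[q[:,0]>np.max(q[:,0])-6].max(0).round(0))
    for col in (212,225,240,250,255,262): 
        r=np.nonzero(m[:,col])[0]; 
        if len(r): print(col,r[0],P[r[0],col].round(0),z[r[0],col])
E
```

```text
w1 0.5958162068643735 max tool x [-48.6 -48.6 -48.6 -48.6 -48.6] z-range of tip [-55.  -8. -38.] [-49.  12.  40.]
212 262 [-49.  11. -31.] 0.14449647
225 262 [-49.  11. -26.] 0.14433801
240 367 [-112.   10.  -11.] 0.08439811
250 367 [-112.   10.   -8.] 0.0842145
255 367 [-112.   10.   -7.] 0.08439445
262 368 [-113.   10.   -5.] 0.08385305
w3 0.5194285524417136 max tool x [-48.6 -48.6 -48.5 -48.5 -48.5] z-range of tip [-54.  -5. -35.] [-48.  12.  37.]
212 269 [-50.   8. -31.] 0.14468503
225 261 [-49.  11. -26.] 0.14488368
240 367 [-111.    9.  -11.] 0.08543645
250 367 [-112.   10.   -8.] 0.08477722
255 367 [-111.   10.   -7.] 0.08512468
262 368 [-112.   10.   -5.] 0.084334575
w4 0.1989274147779554 max tool x [-48.6 -48.6 -48.5 -48.5 -48.5] z-range of tip [-54.  -4. -21.] [-48.  12.  23.]
212 310 [-80.   7. -25.] 0.1156653
225 296 [-79.  12. -20.] 0.11548966
240 270 [-50.   7. -19.] 0.14472936
250 264 [-52.  11. -14.] 0.14204466
255 261 [-49.  11. -12.] 0.14473118
262 262 [-49.  11.  -9.] 0.1440476
```

```bash
python3 - <<'E'
from h import *
import pickle
o,c=pickle.load(open(f"pics/w4.pkl","rb")); z=c["range_z"]
for col in (250,256,262): print(col,(z[245:280:1,col]*1000).round(0).astype(int))
o,c=pickle.load(open(f"pics/w3.pkl","rb")); z=c["range_z"]
for col in (228,234): print(col,(z[245:290,col]*1000).round(0).astype(int))
E
```

```text
250 [200 201 201 199 200 201 201 202 202 202 202 202 203 202 202 202 203 204
 204 142 141 140 141 139 137 136 135 135 134 134 132 132 131 130 128]
256 [181 183 183 184 183 184 185 184 185 202 203 149 151 149 147 147 145 145
 143 143 141 139 138 139 138 138 137 136 133 134 132 131 131 130 129]
262 [173 172 173 173 174 173 174 174 174 175 175 152 149 149 147 146 146 144
 144 143 140 141 140 138 138 136 136   0 134 133 133 132 130 129 128]
228 [336 336 336 336 335 338 338 338 338 338 338 340 339 149 147 147 144 144
 143 143 141 141 140 139 138 136 136 135 133 133 132 132 131 130 129 128
 128 128 128 128 128 126 128 127 128]
234 [336 335 338 337 337 337 337 338 338 339 339 339 339 147 147 146 146 143
 142 142 144 143 142 144 143 143 144 143 143 143 142 144 144 143 143 144
 143 144 144 144 143 143 143 143 144]
```

```bash
python3 - <<'E'
from h import *
import pickle
o,c=pickle.load(open(f"pics/s4.pkl","rb")); P=cloud(c)*1000; im=c["pixels"].astype(int)
m=(im.max(-1)<75)&(P[...,0]>430)&(P[...,0]<560)&(P[...,1]>290)&(P[...,1]<400)&(P[...,2]>20)
m[:, :235]=0; m[:,275:]=0
ys,xs=np.nonzero(m); i=np.argsort(-ys)[:12]
for k in i: print(xs[k],ys[k],P[ys[k],xs[k]].round(0))
print(project(c,[o["position"],[o["position"][0],o["position"][1],.048],[o["position"][0],o["position"][1],.03]]).round(0))
E
```

```text
255 311 [483. 349.  46.]
255 310 [482. 350.  50.]
256 310 [480. 350.  51.]
257 310 [477. 352.  54.]
257 309 [477. 352.  57.]
258 309 [475. 350.  55.]
256 309 [479. 353.  57.]
255 309 [482. 349.  52.]
255 308 [482. 351.  57.]
252 308 [489. 350.  54.]
259 308 [473. 349.  58.]
258 308 [475. 350.  58.]
[[254. 320.]
 [253. 306.]
 [253. 312.]]
```

The side view (256,310) and the wrist depth agree. The real fingertips are about 42 mm short of the reported TCP, so the fingers closed above the cartridge without touching it. I'll reopen them and descend by the measured amount in small steps, checking the force.

```bash
python3 -m inch '[[[0,0,0],[0,0,0],0.48],[[0,0,0],[0,0,0],0.48],[[0,0,0],[0,0,0],0.48],[[0,0,0],[8,0,0],0.48],[[0,0,0],[16,0,0],0.48],[[0,0,0],[22,0,0],0.48],[[0,0,0],[22,0,0],0.48]]'
python3 -m inch '[[[0,0,0],[5,0,0],0.48],[[0,0,0],[10,0,0],0.48],[[0,0,0],[10,0,0],0.48]]'
python3 - <<'E'
from h import *
from workcell import readout,camera
import pickle
o=readout.get_obs()
for n in ["wrist","side"]:
    c=camera(n); pickle.dump((o,c),open(f"pics/{n[0]}5.pkl","wb")); im=c["pixels"][...,::-1]
    if n=="side": im=cv2.resize(im[230:400,180:400],None,fx=3.4,fy=3.4)
    cv2.imwrite(f"pics/{n[0]}5.png",im)
E
```

```text
clock: 6.28
position: [0.4915, 0.3375, -0.0175]
ee_rot: [0.115, 0.698, -0.115, 0.698]
ft_force: [-0.3, 0.6, 0.4]
grip_width: 0.519
clock: 6.65
position: [0.4912, 0.3373, -0.028]
ee_rot: [0.115, 0.698, -0.115, 0.698]
ft_force: [-0.4, -0.1, 0.0]
grip_width: 0.518
```

View pics/w5.png

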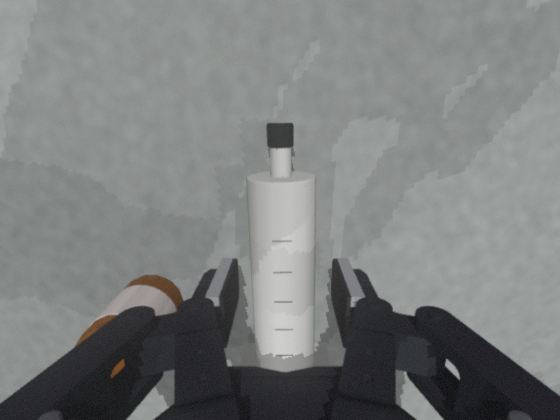

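View pics/s5.png

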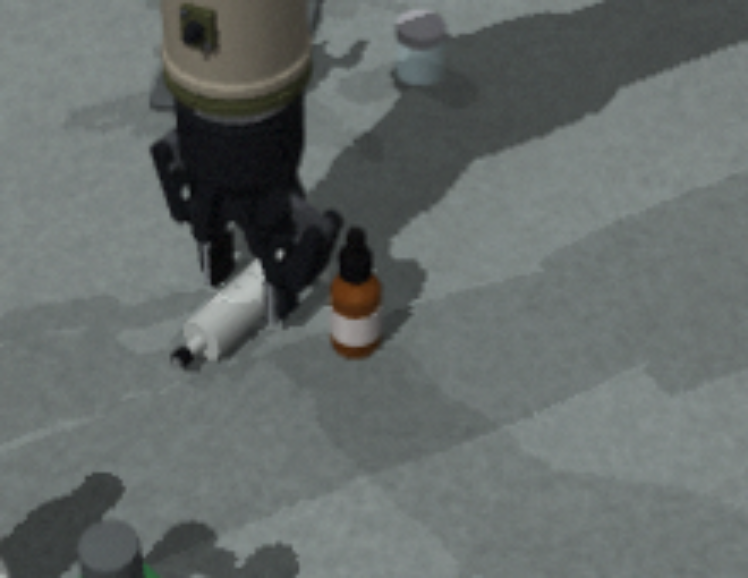

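```bash
python3 -m inch '[[[0,0,0],[4,0,-1.5],0.48],[[0,0,0],[8,0,-1.5],0.48],[[0,0,0],[8,0,-1.5],0.48]]'
python3 -m inch '[[[0,0,0],[0,0,0],0.6],[[0,0,0],[0,0,0],0.8],[[0,0,0],[0,0,0],0.8],[[0,0,0],[0,0,0],0.8],[[0,0,0],[0,0,0],0.8]]' 40
```

```text
clock: 7.12
position: [0.4898, 0.3378, -0.036]
ee_rot: [0.115, 0.698, -0.115, 0.698]
ft_force: [0.4, -0.4, -0.4]
grip_width: 0.524
clock: 7.75
position: [0.49, 0.3379, -0.0357]
ee_rot: [0.115, 0.698, -0.115, 0.698]
ft_force: [0.3, -0.6, 3.0]
grip_width: 0.337
```

```bash
python3 -m inch '[[[0,0,0],[-10,0,0],0.8],[[0,0,0],[-40,0,0],0.8],[[0,0,0],[-90,0,0],0.8],[[0,0,0],[-140,0,0],0.8],[[0,0,0],[-156,0,0],0.8],[[0,0,0],[-156,0,0],0.8],[[0,0,0],[-156,0,0],0.8]]'
python3 - <<'E'
from h import *
from workcell import readout,camera
import pickle
o=readout.get_obs()
for n in ["wrist","side"]:
    c=camera(n); pickle.dump((o,c),open(f"pics/{n[0]}6.pkl","wb")); im=c["pixels"][...,::-1]
    if n=="side": im=cv2.resize(im[200:370,180:400],None,fx=3.4,fy=3.4)
    cv2.imwrite(f"pics/{n[0]}6.png",im)
E
```

```text
clock: 8.62
position: [0.489, 0.3373, 0.1185]
ee_rot: [0.115, 0.698, -0.116, 0.697]
ft_force: [-0.5, 0.8, -1.6]
grip_width: 0.34
```

View pics/w6.png

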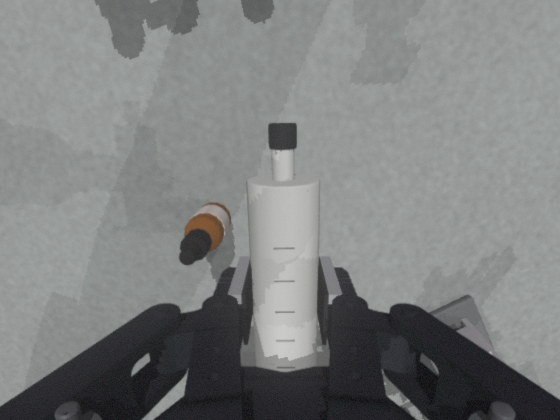

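View pics/s6.png

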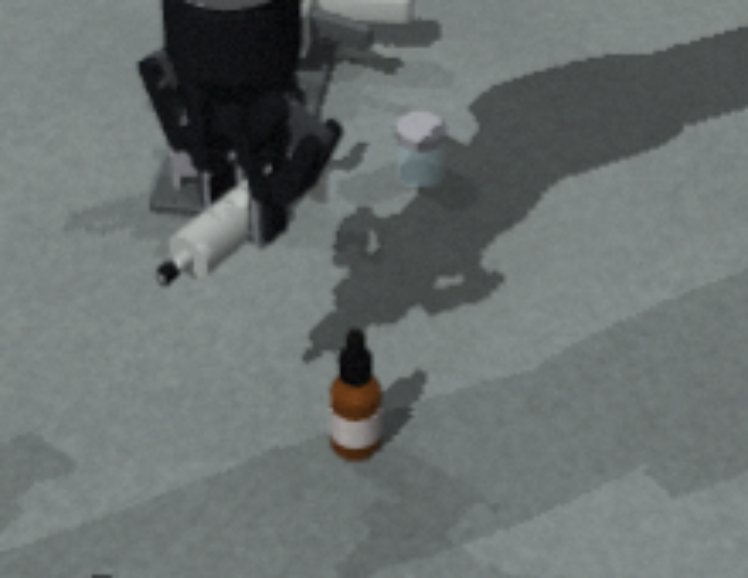

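```bash
python3 - <<'E'
from h import *
import pickle
o,c=pickle.load(open("pics/w6.pkl","rb")); z=c["range_z"]; T=c["T_tool_cam"]; im=c["pixels"].astype(int)
h,w=z.shape;u,v=np.meshgrid(np.arange(w),np.arange(h))
P=((rays(c,np.stack([u,v],-1).reshape(-1,2))*z.reshape(-1,1))@T[:3,:3].T+T[:3,3]).reshape(h,w,3)*1000
m=(z<.2)&(im.min(-1)>120)&(v<250)&(v>120)&(z>0)
for r in range(125,250,8):
    x=np.nonzero(m[r])[0]
    if len(x)>3: 
        a,b=P[r,x[1]],P[r,x[-2]]; k=P[r,x[0]:x[-1]+1]; print(r,x[0],x[-1],"minx(top)",np.nanpercentile(k[:,0],10).round(1),"y",np.median(k[:,1]).round(1),"zmid",((a[2]+b[2])/2).round(1),"w",(b[2]-a[2]).round(1))
for r in range(170,186): print(r,P[r,284].round(1),P[r,265].round(1))
print(P[123:128,283].round(1))
E
```

```text
157 272 293 minx(top) -55.7 y 57.9 zmid -0.0 w 7.4
165 272 293 minx(top) -56.0 y 54.8 zmid -0.0 w 7.5
173 272 295 minx(top) -56.2 y 51.7 zmid 0.6 w 8.7
181 246 319 minx(top) -57.8 y 48.9 zmid -0.0 w 28.1
189 247 319 minx(top) -65.9 y 47.3 zmid 0.3 w 27.4
197 248 319 minx(top) -65.9 y 44.3 zmid 0.5 w 27.2
205 247 319 minx(top) -65.6 y 41.2 zmid 0.5 w 27.5
213 248 319 minx(top) -65.9 y 38.1 zmid 0.5 w 27.7
221 248 319 minx(top) -66.0 y 34.9 zmid 0.6 w 28.1
229 249 318 minx(top) -65.8 y 31.7 zmid 0.4 w 26.9
237 249 318 minx(top) -65.8 y 28.6 zmid 0.4 w 27.4
245 249 318 minx(top) -66.1 y 25.1 zmid 0.5 w 27.6
170 [-56.5  53.1   0.6] [118.6  25.7 -17.3]
171 [-56.1  52.7   0.6] [117.   25.  -17.2]
172 [-55.2  52.1   0.6] [-181.4   72.7    0.8]
173 [-56.3  51.9   0.6] [118.6  22.9 -17.3]
174 [-56.3  51.5   0.6] [-39.8  48.7  -7.8]
175 [-55.2  51.    0.6] [-42.9  48.8  -7.6]
176 [-56.6  50.8   0.6] [-46.2  49.   -7.4]
177 [-55.3  50.2   0.6] [-47.8  48.8  -7.3]
178 [-54.3  49.6   0.6] [-49.1  48.6  -7.2]
179 [-55.3  49.4   0.6] [-52.5  48.9  -7. ]
180 [-54.7  48.9   0.6] [-55.   48.9  -6.9]
181 [-57.5  49.    0.6] [-55.6  48.7  -6.8]
182 [-58.1  48.7   0.6] [-58.5  48.8  -6.7]
183 [-60.9  48.9   0.6] [-60.3  48.8  -6.6]
184 [-62.2  48.8   0.6] [-61.4  48.6  -6.5]
185 [-65.3  49.    0.6] [-63.8  48.7  -6.4]
[[-55.3  70.6   0.2]
 [-56.4  70.3   0.2]
 [-57.3  70.    0.2]
 [-56.3  69.6   0.2]
 [-55.9  69.2   0.2]]
```

```bash
cat >> h.py <<'E'
GT=np.array([.6195,.0396]);GY=10.45
def g2w(x,y,z):
    a=np.radians(GY); return np.array([GT[0]+(x*np.cos(a)-y*np.sin(a))/1000,GT[1]+(x*np.sin(a)+y*np.cos(a))/1000,z/1000])
def w2g(p):
    a=np.radians(GY); d=(np.asarray(p)[:2]-GT)*1000; return np.array([d[0]*np.cos(a)+d[1]*np.sin(a),-d[0]*np.sin(a)+d[1]*np.cos(a),p[2]*1000])
E
python3 - <<'E'
from h import *
from workcell import readout
o=readout.get_obs(); print(g2w(-.3,63.7,120),rel(o,g2w(-.3,63.7,120),down(GY)))
E
```

```text
[0.60765124 0.10218903 0.12      ] (array([-29.2,  -0.1,   0.1]), array([  -1.4, -184.5,  187.8]))
```

```bash
python3 -m inch '[[[-5,0,0],[-1,-31,31],0.8],[[-10,0,0],[-1,-62,63],0.8],[[-15,0,0],[-1,-93,94],0.8],[[-20,0,0],[-1,-124,125],0.8],[[-25,0,0],[-1,-155,156],0.8],[[-29.2,0,0],[-1,-175,178],0.8],[[-29.2,0,0],[-1,-184.5,188],0.8],[[-29.2,0,0],[-1,-184.5,188],0.8],[[-29.2,0,0],[-1,-184.5,188],0.8]]'
python3 - <<'E'
from h import *
from workcell import readout,camera
import pickle
o=readout.get_obs();print(w2g(o["position"]),rel(o,g2w(-.3,63.7,120),down(GY)))
for n in ["wrist"]:
    c=camera(n); pickle.dump((o,c),open(f"pics/{n[0]}7.pkl","wb")); im=c["pixels"][...,::-1]
    cv2.imwrite(f"pics/{n[0]}7.png",im)
E
```

```text
clock: 9.85
position: [0.6071, 0.1039, 0.1193]
ee_rot: [-0.065, 0.705, 0.064, 0.703]
ft_force: [-0.2, 0.7, -0.1]
grip_width: 0.336
[ -0.50906996  65.51833017 119.25113029] (array([ 0. , -0.2,  0. ]), array([-0.7, -1.8,  0.2]))
```

View pics/w7.png

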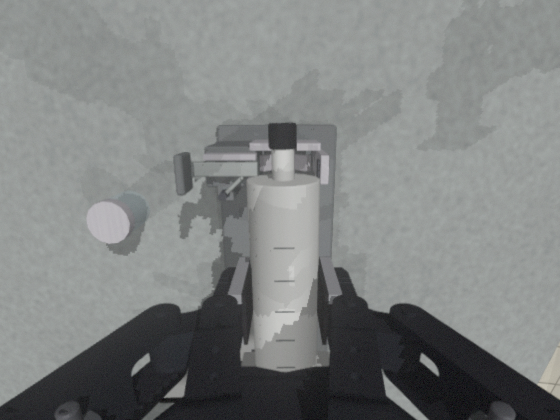

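```bash
python3 -m inch '[[[0,-0.2,0],[40,-1.8,0.2],0.8],[[0,-0.2,0],[70,-1.8,0.2],0.8],[[0,-0.2,0],[90,-1.8,0.2],0.8],[[0,-0.2,0],[100,-1.8,0.2],0.8],[[0,-0.2,0],[106,-1.8,0.2],0.8],[[0,-0.2,0],[112,-1.8,0.2],0.8],[[0,-0.2,0],[112,-1.8,0.2],0.8]]'
python3 - <<'E'
from h import *
from workcell import readout,camera
import pickle
o=readout.get_obs();print(w2g(o["position"]),rel(o,g2w(-.3,63.7,1),down(GY)))
for n in ["wrist","side"]:
    c=camera(n); pickle.dump((o,c),open(f"pics/{n[0]}8.pkl","wb")); im=c["pixels"][...,::-1]
    if n=="side": im=cv2.resize(im[150:310,180:340],None,fx=3.7,fy=3.7)
    cv2.imwrite(f"pics/{n[0]}8.png",im)
E
```

```text
clock: 10.78
position: [0.6074, 0.1021, 0.0075]
ee_rot: [-0.065, 0.704, 0.065, 0.704]
ft_force: [0.4, -0.7, -0.3]
grip_width: 0.336
[-0.50852453 63.68644577  7.48323317] (array([0.1, 0. , 0. ]), array([6.5, 0. , 0.2]))
```

View pics/w8.png

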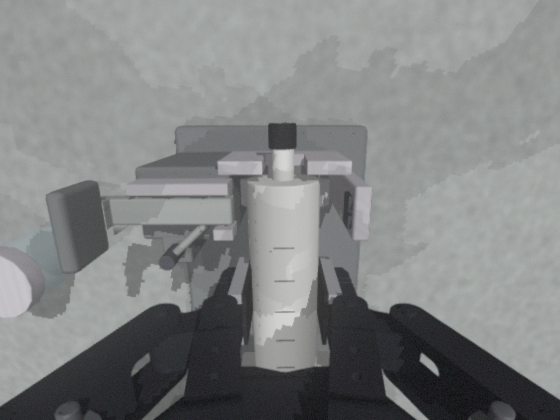

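View pics/s8.png

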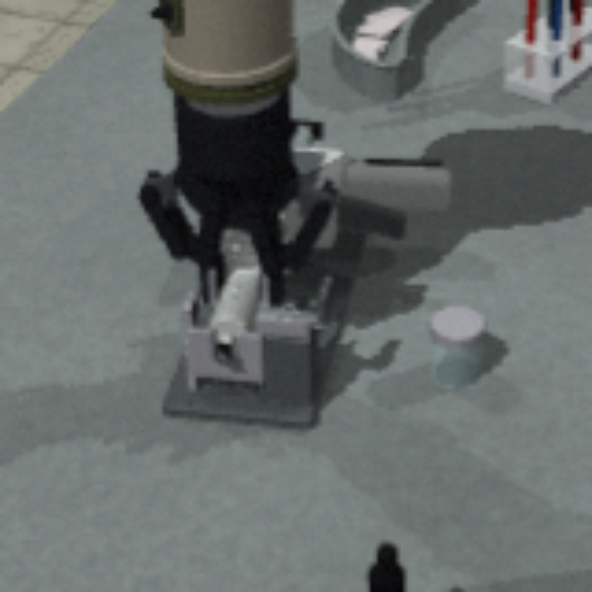

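```bash
python3 -m inch '[[[0,0,0],[2,0,0.2],0.8],[[0,0,0],[4,0,0.2],0.8],[[0,0,0],[6,0,0.2],0.8],[[0,0,0],[6,0,0.2],0.8]]'
```

```text
clock: 11.38
position: [0.6078, 0.1021, 0.0017]
ee_rot: [-0.065, 0.704, 0.065, 0.704]
ft_force: [-0.9, 0.6, -0.5]
grip_width: 0.334
```

```bash
python3 -m inch '[[[0,0,0],[0.7,0,0],0.8],[[0,0,0],[1.5,0,0],0.8],[[0,0,0],[1.5,0,0],0.8]]'
```

```text
clock: 11.75
position: [0.608, 0.1023, 0.0014]
ee_rot: [-0.065, 0.704, 0.065, 0.705]
ft_force: [-6.0, -1.1, 11.3]
grip_width: 0.336
```

```bash
python3 -m inch '[[[0,0,0],[-0.5,0,0],0.6],[[0,0,0],[-0.5,0,0],0.5],[[0,0,0],[-0.5,0,0],0.5],[[0,0,0],[-0.5,0,0],0.5],[[0,0,0],[-12,0,0],0.5],[[0,0,0],[-40,0,0],0.5],[[0,0,0],[-80,0,0],0.5],[[0,0,0],[-120,0,0],0.5],[[0,0,0],[-120,0,0],0.5]]'
python3 - <<'E'
from h import *
from workcell import readout,camera
import pickle
o=readout.get_obs();print(w2g(o["position"]))
for n in ["wrist","side"]:
    c=camera(n); pickle.dump((o,c),open(f"pics/{n[0]}9.pkl","wb")); im=c["pixels"][...,::-1]
    if n=="side": im=cv2.resize(im[150:310,180:340],None,fx=3.7,fy=3.7)
    cv2.imwrite(f"pics/{n[0]}9.png",im)
E
```

```text
clock: 12.88
position: [0.6101, 0.1025, 0.1259]
ee_rot: [-0.064, 0.701, 0.065, 0.707]
ft_force: [-0.5, 0.4, -0.9]
grip_width: 0.498
[  2.1875665   63.54070295 125.88244499]
```

View pics/w9.png

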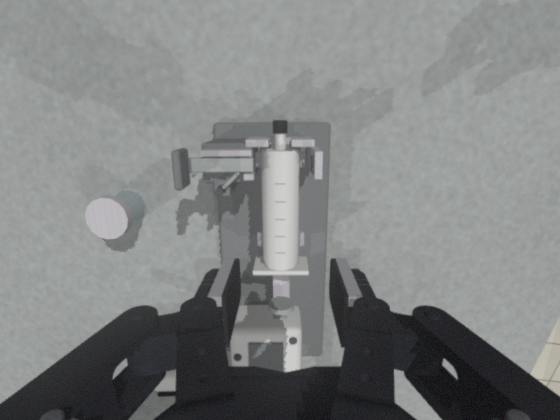

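View pics/s9.png

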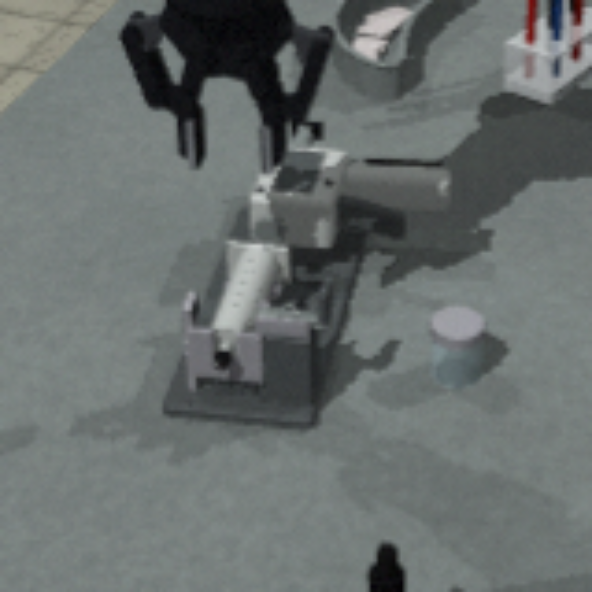

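```bash
python3 - <<'E'
from h import *
from workcell import readout
o=readout.get_obs(); print(rel(o,g2w(-98,104,126),down(GY)),rel(o,g2w(-98,104,43),down(GY)))
E
```

```text
(array([ 0.1,  0.1, -0. ]), array([ -4.2,  40.3, -98. ])) (array([ 0.1,  0.1, -0. ]), array([ 78.8,  40.3, -98.2]))
```

```bash
python3 -m inch '[[[0,0,0],[0,20,-40],1],[[0,0,0],[0,40,-80],1],[[0,0,0],[0,40,-98],1],[[0,0,0],[20,40,-98],1],[[0,0,0],[45,40,-98],1],[[0,0,0],[65,40,-98],1],[[0,0,0],[79,40,-98],1],[[0,0,0],[79,40,-98],1],[[0,0,0],[79,40,-98],1]]'
python3 - <<'E'
from h import *
from workcell import readout,camera
import pickle
o=readout.get_obs();print(w2g(o["position"]))
for n in ["wrist","side"]:
    c=camera(n); pickle.dump((o,c),open(f"pics/{n[0]}10.pkl","wb")); im=c["pixels"][...,::-1]
    if n=="side": im=cv2.resize(im[150:310,180:340],None,fx=3.7,fy=3.7)
    cv2.imwrite(f"pics/{n[0]}10.png",im)
E
```

```text
clock: 14.1
position: [0.5049, 0.1239, 0.0433]
ee_rot: [-0.065, 0.703, 0.065, 0.705]
ft_force: [0.0, -0.3, -0.4]
grip_width: -0.002
[-97.45699461 103.68857334  43.34740134]
```

View pics/w10.png

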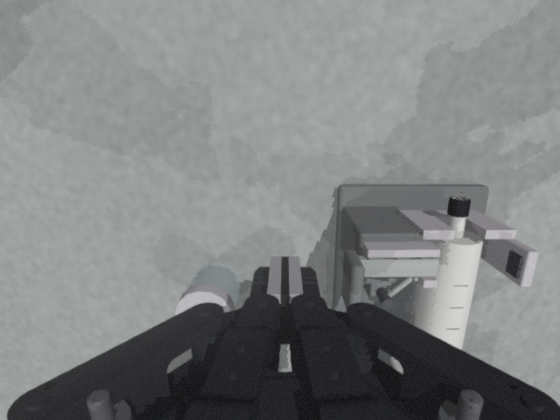

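View pics/s10.png

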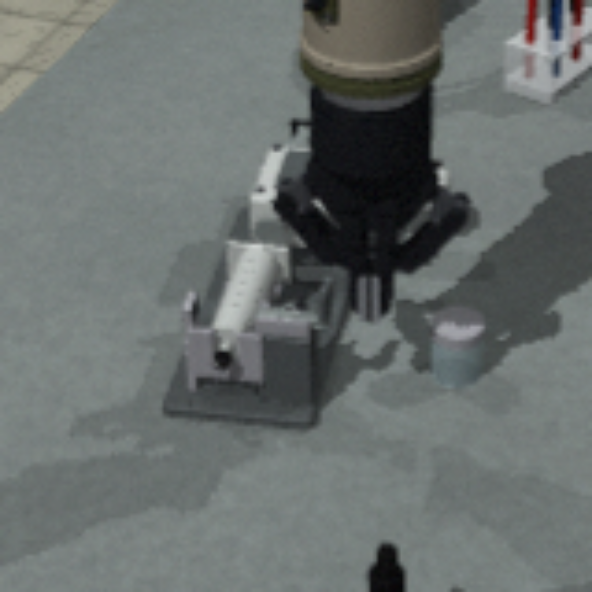

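```bash
python3 - <<'E'
from h import *
import pickle
o,c=pickle.load(open("pics/w10.pkl","rb")); P=cloud(c,o); print(w2g(o["position"]))
for u,v in [(275,258),(296,258),(275,262),(310,275),(316,290),(262,275),(352,255),(357,270),(360,290)]: print(u,v,np.round(w2g(P[v,u]),1),c["range_z"][v,u])
E
```

```text
[-97.45699461 103.68857334  43.34740134]
275 258 [-101.1  114.5   88.6] 0.14809667
296 258 [-91.6 115.2  90.1] 0.14638929
275 262 [-101.   114.3   92.4] 0.1444828
310 275 [-85.7 110.3  97.1] 0.14118235
316 290 [-84.5 111.  111.1] 0.12758625
262 275 [-106.6  110.4   97.3] 0.14083527
352 255 [-66.4 116.5  89.8] 0.14646499
357 270 [-66.3 114.4 100.6] 0.13667135
360 290 [-64.6 105.5 101.6] 0.1382616
```

```bash
python3 -m inch '[[[0,0,0],[3.5,0,8],1],[[0,0,0],[3.5,0,14],1],[[0,0,0],[3.5,0,20],1],[[0,0,0],[3.5,0,28],1],[[0,0,0],[3.5,0,36],1],[[0,0,0],[3.5,0,42],1],[[0,0,0],[3.5,0,46],1],[[0,0,0],[3.5,0,46],1]]'
python3 - <<'E'
from h import *
from workcell import readout
o=readout.get_obs();print(w2g(o["position"]),rel(o,g2w(-43.5,104,40),down(GY)))
E
```

```text
clock: 15.2
position: [0.55, 0.1324, 0.04]
ee_rot: [-0.065, 0.703, 0.065, 0.705]
ft_force: [-6.6, -0.9, 5.2]
grip_width: 0.0
[-51.50329612 103.90864446  40.04405073] (array([ 0.1,  0.1, -0. ]), array([0.1, 0.1, 8. ]))
```

```bash
python3 -m inch '[[[0,0,0],[0,0,2],1],[[0,0,0],[0,0,4],1],[[0,0,0],[0,0,5],1],[[0,0,0],[0,0,5],1]]';python3 -m inch '[[[0,0,0],[0,0,1],1],[[0,0,0],[0,0,2],1],[[0,0,0],[0,0,2],1]]'
```

```text
clock: 15.7
position: [0.5546, 0.1333, 0.0399]
ee_rot: [-0.065, 0.704, 0.065, 0.704]
ft_force: [-5.3, -0.5, 4.1]
grip_width: 0.004
clock: 16.08
position: [0.5556, 0.1335, 0.0398]
ee_rot: [-0.065, 0.705, 0.065, 0.703]
ft_force: [-9.6, -1.3, 7.0]
grip_width: 0.004
```

```bash
python3 - <<'E'
from h import *
from workcell import readout
o=readout.get_obs();print(w2g(o["position"]),o["ft_force"])
E
```

```text
[-45.79520571 103.90355864  39.83142543] [-9.55373827 -1.29000652  7.01477824]
```

```bash
python3 -m inch '[[[0,0,0],[0,0,1.5],1],[[0,0,0],[0,0,2.5],1],[[0,0,0],[0,0,2.5],1]]'; python3 - <<'E'
from h import *
from workcell import readout,camera
import pickle
o=readout.get_obs();print(w2g(o["position"]),o["ft_force"])
n="wrist"
c=camera(n); pickle.dump((o,c),open(f"pics/{n[0]}11.pkl","wb")); im=c["pixels"][...,::-1]
cv2.imwrite(f"pics/{n[0]}11.png",im)
E
```

```text
clock: 16.45
position: [0.5555, 0.1335, 0.0397]
ee_rot: [-0.065, 0.707, 0.065, 0.701]
ft_force: [-19.0, -3.3, 15.3]
grip_width: -0.003
[-45.94674834 103.92544506  39.69090015] [-19.03228059  -3.28632047  15.3265401 ]
```

View pics/w11.png

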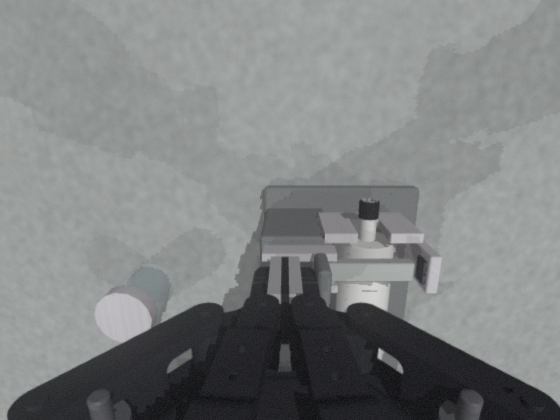

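```bash
python3 -m inch '[[[0,0,0],[0,0,-4],1],[[0,0,0],[0,0,-12],1],[[0,0,0],[0,0,-35],1],[[0,0,0],[0,0,-50],1],[[0,0,0],[-20,0,-50],1],[[0,0,0],[-60,0,-50],1],[[0,0,0],[-90,0,-50],1],[[0,0,0],[-90,0,-50],1]]'; python3 - <<'E'
from h import *
from workcell import readout,camera
import pickle
o=readout.get_obs();print(w2g(o["position"]),o["ft_force"])
n="wrist"
c=camera(n); pickle.dump((o,c),open(f"pics/{n[0]}12.pkl","wb")); im=c["pixels"][...,::-1]
cv2.imwrite(f"pics/{n[0]}12.png",im)
E
```

```text
clock: 17.5
position: [0.5088, 0.1249, 0.1325]
ee_rot: [-0.064, 0.705, 0.065, 0.703]
ft_force: [0.4, 0.4, 0.2]
grip_width: -0.001
[-93.36921874 103.93776417 132.4899736 ] [0.44543262 0.36232947 0.23219779]
```

View pics/w12.png

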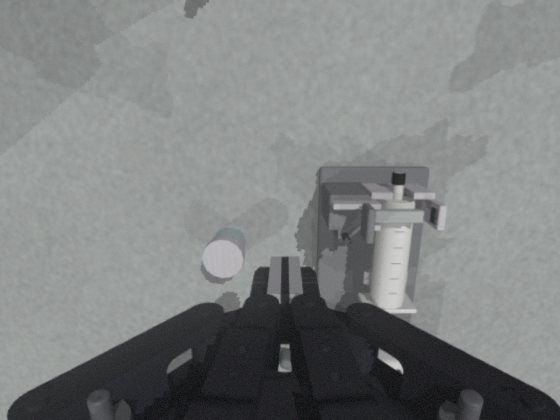

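```bash
python3 - <<'E'
from h import *
import pickle
o,c=pickle.load(open("pics/w12.pkl","rb")); z=c["range_z"]; T=c["T_tool_cam"]
h,w=z.shape;u,v=np.meshgrid(np.arange(w),np.arange(h))
P=((rays(c,np.stack([u,v],-1).reshape(-1,2))*z.reshape(-1,1))@T[:3,:3].T+T[:3,3]).reshape(h,w,3)*1000
m=(z>0.03)&(z<.155)
q=P[m]
for a in range(0,90,6):
    s=q[(abs(q[:,2])>=a)&(abs(q[:,2])<a+6)]
    if len(s): print(a,"max tool x",s[:,0].max().round(1),"y range",s[:,1].min().round(),s[:,1].max().round())
# bolt travel check: tab
P2=cloud(c,o)
for uv in [(368,212),(368,222),(398,215),(440,215)]: print(uv,w2g(P2[uv[1],uv[0]]).round(1))
# shoulder/plate gap, rear
for uv in [(393,240),(387,300),(387,306),(397,203),(397,198)]: print(uv,w2g(P2[uv[1],uv[0]]).round(1))
E
```

```text
0 max tool x -41.5 y range -13.0 20.0
6 max tool x -42.6 y range 6.0 21.0
12 max tool x -45.2 y range 6.0 21.0
18 max tool x -80.6 y range -6.0 20.0
24 max tool x -83.2 y range -10.0 14.0
30 max tool x -84.9 y range -9.0 13.0
36 max tool x -91.4 y range -9.0 13.0
42 max tool x -99.3 y range -4.0 13.0
48 max tool x -105.9 y range 4.0 15.0
54 max tool x -113.5 y range 10.0 15.0
60 max tool x -120.7 y range 10.0 13.0
(368, 212) [-35.5 114.3 100.1]
(368, 222) [-35.  107.2 100.5]
(398, 215) [ -6.4 105.6  77.8]
(440, 215) [ 25.  106.4  80.1]
(393, 240) [-4.3 80.9 66.6]
(387, 300) [-3.9 25.7 67.1]
(387, 306) [-3.4 19.7 67.1]
(397, 203) [ -4.  111.9  66. ]
(397, 198) [ -1.  113.7  56.6]
```

```bash
python3 - <<'E'
from h import *
from workcell import readout
o=readout.get_obs(); print(rel(o,g2w(-86,-15,100),down(GY)),rel(o,g2w(-86,-15,-8),down(GY)))
E
```

```text
(array([ 0.1, -0.3, -0.1]), array([  30.7, -118.9,    8.5])) (array([ 0.1, -0.3, -0.1]), array([ 138.7, -119.1,    9.1]))
```

```bash
python3 -m inch '[[[0,-0.3,0],[0,-50,8],1],[[0,-0.3,0],[10,-100,8],1],[[0,-0.3,0],[40,-119,9],1],[[0,-0.3,0],[80,-119,9],1],[[0,-0.3,0],[115,-119,9],1],[[0,-0.3,0],[138,-119,9],1],[[0,-0.3,0],[138,-119,9],1],[[0,-0.3,0],[138,-119,9],1]]'; python3 - <<'E'
from h import *
from workcell import readout,camera
import pickle
o=readout.get_obs();print(w2g(o["position"]),o["ft_force"],rel(o,g2w(-86,-28,-8),down(GY)))
for n in ["side","scene"]:
    c=camera(n); pickle.dump((o,c),open(f"pics/{n[:2]}13.pkl","wb")); im=c["pixels"][...,::-1]
    im=im[150:310,180:340] if n=="side" else im[150:310,220:380]
    cv2.imwrite(f"pics/{n[:2]}13.png",cv2.resize(im,None,fx=3.7,fy=3.7))
E
```

```text
clock: 18.55
position: [0.5378, 0.0092, -0.0069]
ee_rot: [-0.064, 0.704, 0.065, 0.704]
ft_force: [0.3, 0.4, 0.8]
grip_width: -0.0
[-85.84604506 -15.10575925  -6.89710483] [0.34826754 0.40234649 0.82916897] (array([ 0.1, -0. , -0.1]), array([  1.1, -12.9,  -0.2]))
```

View pics/sc13.png

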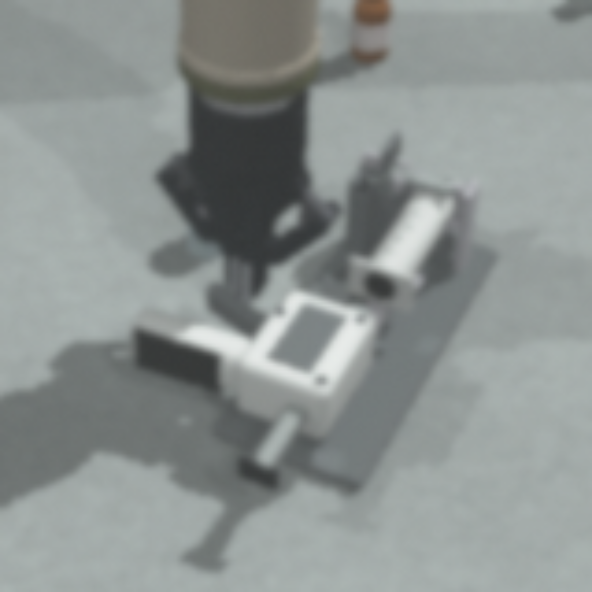

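View pics/si13.png

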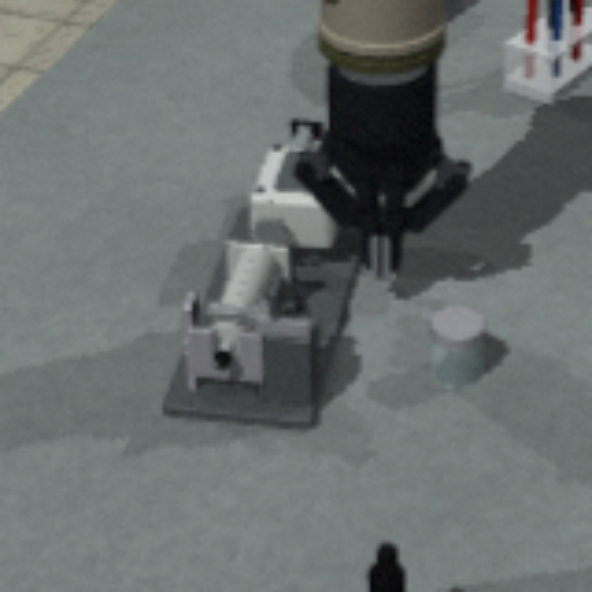

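```bash
python3 -m inch '[[[0,0,0],[1,-8,0],1],[[0,0,0],[1,-14,0],1],[[0,0,0],[1,-20,0],1],[[0,0,0],[1,-26,0],1],[[0,0,0],[1,-30,0],1],[[0,0,0],[1,-30,0],1]]'; python3 - <<'E'
from h import *
from workcell import readout
o=readout.get_obs();print(w2g(o["position"]),o["ft_force"])
E
python3 -m inch '[[[0,0,0],[0,-1,0],1],[[0,0,0],[0,-2,0],1],[[0,0,0],[0,-3,0],1],[[0,0,0],[0,-3,0],1]]'; python3 - <<'E'
from h import *
from workcell import readout
o=readout.get_obs();print(w2g(o["position"]),o["ft_force"])
E
```

```text
clock: 19.4
position: [0.543, -0.0195, -0.0077]
ee_rot: [-0.064, 0.704, 0.066, 0.704]
ft_force: [-3.4, 4.5, 1.8]
grip_width: -0.0
[-85.97116382 -44.19497035  -7.66179606] [-3.40980886  4.47021779  1.79410422]
clock: 19.9
position: [0.543, -0.0213, -0.0077]
ee_rot: [-0.064, 0.705, 0.067, 0.703]
ft_force: [-3.2, 5.7, 3.1]
grip_width: -0.003
[-86.26273543 -45.98115563  -7.71039892] [-3.16928491  5.67793556  3.09606767]
```

```bash
python3 -m inch '[[[0,0,0],[0,-2,0],1],[[0,0,0],[0,-4,0],1],[[0,0,0],[0,-5,0],1],[[0,0,0],[0,-5,0],1]]'; python3 - <<'E'
from h import *
from workcell import readout,camera
import pickle
o=readout.get_obs();print(w2g(o["position"]),o["ft_force"])
for n in ["wrist","scene"]:
    c=camera(n); pickle.dump((o,c),open(f"pics/{n[:2]}14.pkl","wb")); im=c["pixels"][...,::-1]
    cv2.imwrite(f"pics/{n[:2]}14.png",im if n=="wrist" else cv2.resize(im[150:310,220:380],None,fx=3.7,fy=3.7))
E
```

```text
clock: 20.4
position: [0.5434, -0.025, -0.0078]
ee_rot: [-0.063, 0.705, 0.068, 0.703]
ft_force: [-3.6, 5.8, 3.9]
grip_width: -0.002
[-86.52140488 -49.74675528  -7.76745053] [-3.60570243  5.83603277  3.88809327]
```

View pics/wr14.png

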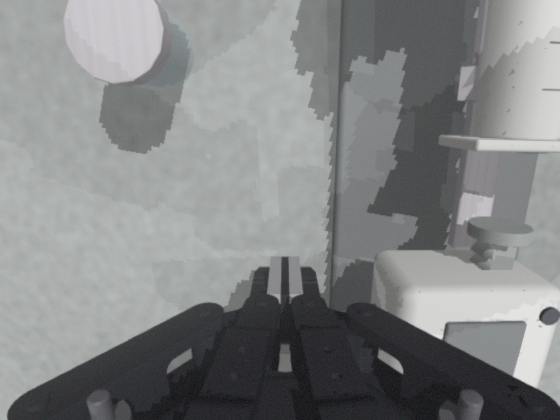

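View pics/sc14.png

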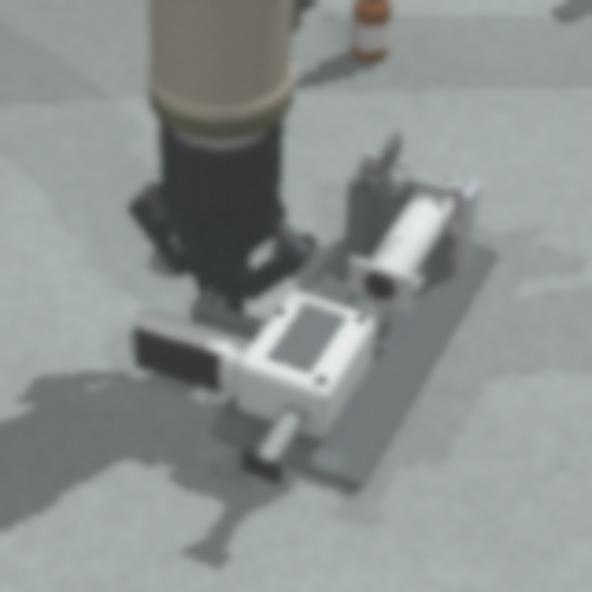

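```bash
cat >> h.py <<'E'
def pusher(o,c):
    P=cloud(c,o); h,w=c["range_z"].shape; a=np.radians(GY)
    d=(P[...,:2]-GT)*1000; gx=d[...,0]*np.cos(a)+d[...,1]*np.sin(a); gy=-d[...,0]*np.sin(a)+d[...,1]*np.cos(a); gz=P[...,2]*1000
    m=(abs(gx)<9)&(gz>57)&(gz<65)&(gy>-34)&(gy<40); q=gy[m]
    hist,e=np.histogram(q,np.arange(-34,40,1.)); return [(int(x),int(n)) for x,n in zip(e,hist) if n>0]
E
python3 -c "
from h import *
import pickle
print(pusher(*pickle.load(open('pics/wr14.pkl','rb'))))"
python3 -m inch '[[[0,0,0],[0,-2,0],1],[[0,0,0],[0,-4,0],1],[[0,0,0],[0,-4,0],1]]'; python3 - <<'E'
from h import *
from workcell import readout,camera
o=readout.get_obs();print(w2g(o["position"]),o["ft_force"])
c=camera("wrist");print(pusher(o,c))
E
```

```text
[(-34, 53), (-33, 49), (-32, 41), (-31, 48), (-30, 51), (-29, 51), (-28, 53), (-27, 52), (-26, 36), (-25, 8), (-24, 1), (-23, 85), (-22, 103), (-21, 129), (-20, 115), (-19, 136), (-18, 222), (11, 10), (12, 6), (16, 30), (17, 25), (18, 28), (19, 27), (20, 20), (21, 21), (22, 27), (23, 25), (24, 22), (25, 20), (26, 19), (27, 24), (28, 26), (29, 24), (30, 25), (31, 21), (32, 26), (33, 23), (34, 24), (35, 20), (36, 28), (37, 30), (38, 20)]
clock: 20.88
position: [0.5437, -0.027, -0.0078]
ee_rot: [-0.063, 0.705, 0.069, 0.703]
ft_force: [-3.9, 8.3, 3.0]
grip_width: -0.005
[-86.57196333 -51.712228    -7.76270437] [-3.91060692  8.28180308  3.03444098]
[(-34, 54), (-33, 40), (-32, 52), (-31, 37), (-30, 57), (-29, 54), (-28, 54), (-27, 56), (-26, 49), (-25, 43), (-24, 4), (-23, 7), (-22, 108), (-21, 119), (-20, 124), (-19, 121), (-18, 146), (-17, 192), (11, 4), (12, 1), (16, 31), (17, 27), (18, 18), (19, 23), (20, 18), (21, 25), (22, 24), (23, 20), (24, 26), (25, 21), (26, 24), (27, 24), (28, 21), (29, 26), (30, 22), (31, 25), (32, 28), (33, 27), (34, 23), (35, 31), (36, 24), (37, 29), (38, 23)]
```

```bash
python3 -m inch '[[[0,0,0],[0,-2,0],1],[[0,0,0],[0,-4,0],1],[[0,0,0],[0,-4,0],1]]'; python3 - <<'E'
from h import *
from workcell import readout,camera
o=readout.get_obs();print(w2g(o["position"]),o["ft_force"])
c=camera("wrist");print([x for x in pusher(o,c) if -25<x[0]<15])
E
```

```text
clock: 21.3
position: [0.5436, -0.0269, -0.0078]
ee_rot: [-0.063, 0.706, 0.072, 0.702]
ft_force: [-7.1, 14.9, 6.4]
grip_width: -0.001
[-86.69016215 -51.59272455  -7.82376734] [-7.13259453 14.90433918  6.37081376]
[(-24, 3), (-23, 8), (-22, 103), (-21, 116), (-20, 121), (-19, 121), (-18, 158), (-17, 180), (11, 24), (12, 1)]
```

```bash
python3 -m inch '[[[0,0,0],[0,10,0],1],[[0,0,0],[0,22,0],1],[[0,0,0],[0,31,0],1],[[0,0,0],[0,31,0],1]]'; python3 - <<'E'
from h import *
from workcell import readout,camera
o=readout.get_obs();print(w2g(o["position"]),o["ft_force"],rel(o,g2w(-86,-55,-8),down(GY)))
c=camera("wrist");print([x for x in pusher(o,c) if -25<x[0]<15])
cv2.imwrite("pics/w15.png",c["pixels"][...,::-1])
E
```

```text
clock: 21.85
position: [0.5375, 0.004, -0.0075]
ee_rot: [-0.063, 0.706, 0.072, 0.702]
ft_force: [-0.0, -0.1, -0.1]
grip_width: -0.002
[-87.04864861 -20.11490935  -7.46427268] [-0.03653893 -0.10678511 -0.14240524] (array([ 0.5, -0.3, -0.8]), array([  0.1, -34.9,   0.7]))
[(-23, 13), (-22, 77), (-21, 91), (-20, 88), (-19, 100), (-18, 194), (-17, 208), (-16, 2)]
```

View pics/w15.png

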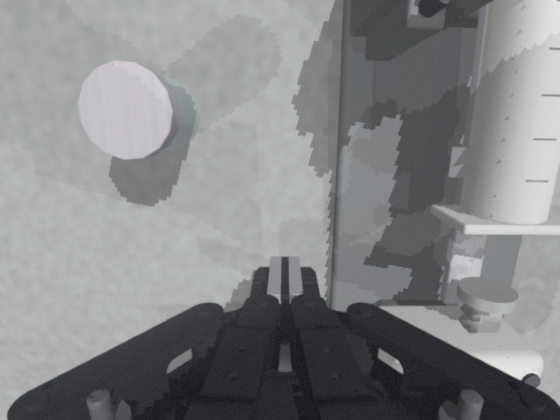

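```bash
cat > chk.py <<'E'
from h import *
from workcell import readout,camera
import sys
o=readout.get_obs();print(w2g(o["position"]).round(1),o["ft_force"].round(1) if hasattr(o["ft_force"],"round") else o["ft_force"])
if len(sys.argv)>1: print(*rel(o,g2w(-86,-55,-8),down(GY)))
c=camera("wrist");print([x for x in pusher(o,c) if -25<x[0]<18])
cv2.imwrite("pics/last.png",c["pixels"][...,::-1])
E
python3 -m inch '[[[0.5,-0.3,-0.8],[0,-9,0],1],[[0.5,-0.3,-0.8],[0,-18,0],1],[[0.5,-0.3,-0.8],[0,-25,0],1],[[0.5,-0.3,-0.8],[0,-31,0],1],[[0.5,-0.3,-0.8],[0,-35,0.5],1],[[0.5,-0.3,-0.8],[0,-35,0.5],1],[[0.5,-0.3,-0.8],[0,-35,0.5],1]]'; python3 chk.py
```

```text
clock: 22.78
position: [0.5427, -0.0276, -0.0084]
ee_rot: [-0.064, 0.705, 0.066, 0.703]
ft_force: [-9.5, 14.2, 7.2]
grip_width: 0.002
[-87.7 -52.2  -8.4] [-9.5 14.2  7.2]
[(-24, 44), (-23, 68), (-22, 61), (-21, 49), (-20, 61), (-19, 50), (-18, 27), (-16, 90), (-15, 120), (-14, 125), (-13, 118), (-12, 179), (-11, 133), (16, 25), (17, 23)]
```

```bash
python3 -m inch '[[[0,0,0],[0,10,0],1],[[0,0,0],[0,22,0],1],[[0,0,0],[0,32,0],1],[[0,0,0],[0,32,0],1]]'; python3 chk.py 1
```

```text
clock: 23.32
position: [0.5368, 0.0043, -0.0083]
ee_rot: [-0.064, 0.705, 0.067, 0.703]
ft_force: [0.4, -0.4, -0.1]
grip_width: 0.0
[-87.8 -19.7  -8.3] [ 0.4 -0.4 -0.1]
[ 0.1 -0.2 -0.2] [ -0.4 -35.3   1.7]
[(-24, 39), (-23, 52), (-22, 50), (-21, 48), (-20, 30), (-19, 10), (-17, 10), (-16, 81), (-15, 94), (-14, 96), (-13, 104), (-12, 161), (-11, 237), (-10, 2), (15, 5), (16, 23), (17, 22)]
```

```bash
python3 -m inch '[[[0,-0.2,-0.2],[0,-9,1.5],1],[[0,-0.2,-0.2],[0,-18,1.5],1],[[0,-0.2,-0.2],[0,-25,1.5],1],[[0,-0.2,-0.2],[0,-31,1.5],1],[[0,-0.2,-0.2],[0,-35,1.5],1],[[0,-0.2,-0.2],[0,-35,1.5],1],[[0,-0.2,-0.2],[0,-35,1.5],1]]'; python3 chk.py; python3 -m inch '[[[0,0,0],[0,10,0],1],[[0,0,0],[0,22,0],1],[[0,0,0],[0,32,0],1],[[0,0,0],[0,32,0],1]]'; python3 chk.py 1
```

```text
clock: 24.25
position: [0.5431, -0.0275, -0.0088]
ee_rot: [-0.064, 0.705, 0.067, 0.703]
ft_force: [-8.2, 13.7, 5.3]
grip_width: 0.0
[-87.3 -52.1  -8.8] [-8.2 13.7  5.3]
[(-24, 51), (-23, 63), (-22, 64), (-21, 55), (-20, 47), (-19, 51), (-18, 55), (-17, 58), (-16, 60), (-15, 52), (-14, 57), (-13, 54), (-12, 12), (-11, 12), (-10, 125), (-9, 129), (-8, 134), (-7, 122), (-6, 156), (-5, 136), (11, 22), (12, 14), (16, 23), (17, 23)]
clock: 24.8
position: [0.5371, 0.0045, -0.0087]
ee_rot: [-0.065, 0.705, 0.068, 0.703]
ft_force: [0.8, -1.0, -0.4]
grip_width: 0.0
[-87.4 -19.6  -8.7] [ 0.8 -1.  -0.4]
[ 0.3 -0.2 -0.3] [ -0.9 -35.4   1.3]
[(-24, 41), (-23, 46), (-22, 46), (-21, 46), (-20, 40), (-19, 29), (-18, 40), (-17, 53), (-16, 43), (-15, 44), (-14, 36), (-13, 11), (-11, 14), (-10, 87), (-9, 98), (-8, 101), (-7, 112), (-6, 220), (-5, 160), (15, 3), (16, 27), (17, 23)]
```

```bash
python3 -m inch '[[[0.3,-0.2,-0.3],[-0.5,-9,1.3],1],[[0.3,-0.2,-0.3],[-0.5,-18,1.3],1],[[0.3,-0.2,-0.3],[-0.5,-25,1.3],1],[[0.3,-0.2,-0.3],[-0.5,-31,1.3],1],[[0.3,-0.2,-0.3],[-0.5,-35.4,1.3],1],[[0.3,-0.2,-0.3],[-0.5,-35.4,1.3],1],[[0.3,-0.2,-0.3],[-0.5,-35.4,1.3],1]]'; python3 chk.py; python3 -m inch '[[[0,0,0],[0,10,0],1],[[0,0,0],[0,22,0],1],[[0,0,0],[0,32,0],1],[[0,0,0],[0,32,0],1]]'; python3 chk.py 1
```

```text
clock: 25.72
position: [0.5434, -0.0275, -0.0087]
ee_rot: [-0.064, 0.705, 0.066, 0.703]
ft_force: [-8.4, 14.4, 5.9]
grip_width: 0.001
[-87.  -52.2  -8.7] [-8.4 14.4  5.9]
[(-24, 58), (-23, 63), (-22, 53), (-21, 54), (-20, 62), (-19, 52), (-18, 59), (-17, 66), (-16, 56), (-15, 62), (-14, 52), (-13, 47), (-12, 67), (-11, 67), (-10, 71), (-9, 62), (-8, 52), (-7, 48), (-6, 14), (-5, 1), (-4, 113), (-3, 141), (-2, 131), (-1, 132), (0, 164), (1, 101), (11, 6), (16, 28), (17, 18)]
clock: 26.28
position: [0.5374, 0.0045, -0.0086]
ee_rot: [-0.064, 0.705, 0.066, 0.703]
ft_force: [0.1, -0.1, -0.4]
grip_width: 0.003
[-87.1 -19.7  -8.6] [ 0.1 -0.1 -0.4]
[ 0.1 -0.1 -0.2] [ -0.7 -35.3   1. ]
[(-24, 46), (-23, 47), (-22, 57), (-21, 43), (-20, 44), (-19, 39), (-18, 45), (-17, 57), (-16, 46), (-15, 52), (-14, 45), (-13, 46), (-12, 44), (-11, 52), (-10, 56), (-9, 45), (-8, 42), (-7, 17), (-6, 2), (-5, 10), (-4, 98), (-3, 103), (-2, 110), (-1, 111), (0, 161), (1, 232), (2, 1), (15, 3), (16, 28), (17, 23)]
```

```bash
python3 -m inch '[[[0.1,-0.1,-0.2],[-0.5,-9,1],1],[[0.1,-0.1,-0.2],[-0.5,-18,1],1],[[0.1,-0.1,-0.2],[-0.5,-25,1],1],[[0.1,-0.1,-0.2],[-0.5,-31,1],1],[[0.1,-0.1,-0.2],[-0.5,-35.4,1],1],[[0.1,-0.1,-0.2],[-0.5,-35.4,1],1],[[0.1,-0.1,-0.2],[-0.5,-35.4,1],1]]'; python3 chk.py; python3 -m inch '[[[0,0,0],[0,10,0],1],[[0,0,0],[0,22,0],1],[[0,0,0],[0,32,0],1],[[0,0,0],[0,32,0],1]]'; python3 chk.py 1
```

```text
clock: 27.2
position: [0.5434, -0.0275, -0.0086]
ee_rot: [-0.064, 0.705, 0.067, 0.703]
ft_force: [-8.2, 15.6, 4.9]
grip_width: -0.003
[-87.  -52.2  -8.6] [-8.2 15.6  4.9]
[(-24, 62), (-23, 61), (-22, 65), (-21, 53), (-20, 49), (-19, 50), (-18, 49), (-17, 59), (-16, 57), (-15, 64), (-14, 47), (-13, 49), (-12, 69), (-11, 61), (-10, 71), (-9, 57), (-8, 57), (-7, 56), (-6, 59), (-5, 69), (-4, 66), (-3, 60), (-2, 68), (-1, 51), (0, 18), (1, 3), (2, 138), (3, 140), (4, 141), (5, 130), (6, 174), (7, 73), (11, 24), (16, 29), (17, 22)]
clock: 27.75
position: [0.5374, 0.0045, -0.0085]
ee_rot: [-0.064, 0.705, 0.067, 0.703]
ft_force: [-0.5, -0.6, -0.5]
grip_width: -0.001
[-87.1 -19.6  -8.5] [-0.5 -0.6 -0.5]
[ 0.2 -0.2 -0.3] [ -0.7 -35.4   1. ]
[(-24, 37), (-23, 56), (-22, 43), (-21, 47), (-20, 40), (-19, 41), (-18, 51), (-17, 41), (-16, 47), (-15, 47), (-14, 46), (-13, 41), (-12, 47), (-11, 57), (-10, 47), (-9, 52), (-8, 41), (-7, 50), (-6, 45), (-5, 57), (-4, 48), (-3, 47), (-2, 45), (-1, 31), (0, 3), (1, 8), (2, 93), (3, 111), (4, 108), (5, 126), (6, 203), (7, 131), (15, 6), (16, 34), (17, 21)]
```

View pics/last.png

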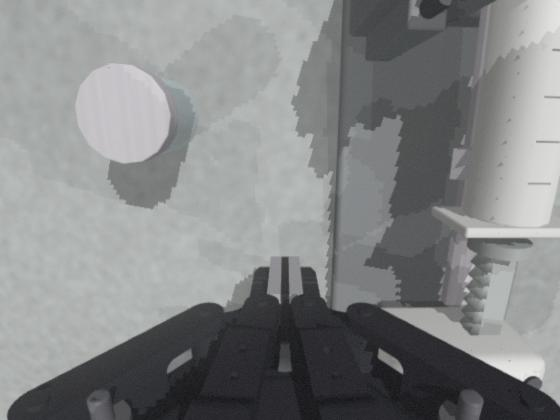

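Pusher is at 7.6 mm (image 500,245), just behind the flange. Next stroke, pressed in with a check.

```bash
python3 -m inch '[[[0.2,-0.2,-0.3],[-0.5,-9,1],1],[[0.2,-0.2,-0.3],[-0.5,-18,1],1],[[0.2,-0.2,-0.3],[-0.5,-25,1],1],[[0.2,-0.2,-0.3],[-0.5,-31,1],1],[[0.2,-0.2,-0.3],[-0.5,-35.4,1],1],[[0.2,-0.2,-0.3],[-0.5,-35.4,1],1],[[0.2,-0.2,-0.3],[-0.5,-35.4,1],1]]'; python3 chk.py
```

```text
clock: 28.68
position: [0.5434, -0.0275, -0.0085]
ee_rot: [-0.064, 0.705, 0.066, 0.703]
ft_force: [-7.4, 14.5, 5.7]
grip_width: -0.0
[-87.  -52.2  -8.5] [-7.4 14.5  5.7]
[(-24, 50), (-23, 59), (-22, 57), (-21, 48), (-20, 49), (-19, 54), (-18, 49), (-17, 71), (-16, 49), (-15, 50), (-14, 52), (-13, 46), (-12, 51), (-11, 53), (-10, 82), (-9, 57), (-8, 51), (-7, 53), (-6, 50), (-5, 61), (-4, 57), (-3, 59), (-2, 62), (-1, 57), (0, 63), (1, 73), (2, 66), (3, 59), (4, 60), (5, 54), (7, 2), (8, 136), (9, 140), (10, 145), (11, 146), (12, 119), (16, 1), (17, 22)]
```

View pics/last.png

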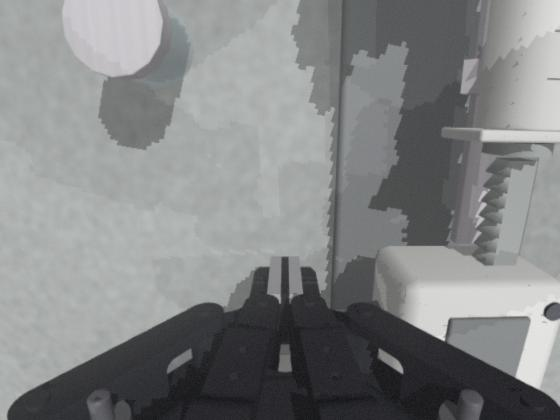

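```bash
python3 -m inch '[[[0,0,0],[0,10,0],1],[[0,0,0],[0,22,0],1],[[0,0,0],[0,32,0],1],[[0,0,0],[0,32,0],1]]'; python3 chk.py 1; python3 -m inch '[[[0.1,-0.2,-0.2],[-0.5,-9,1],1],[[0.1,-0.2,-0.2],[-0.5,-14,1],1],[[0.1,-0.2,-0.2],[-0.5,-18,1],1],[[0.1,-0.2,-0.2],[-0.5,-21,1],1],[[0.1,-0.2,-0.2],[-0.5,-21,1],1]]'; python3 chk.py 1
```

```text
clock: 29.22
position: [0.5374, 0.0045, -0.0084]
ee_rot: [-0.064, 0.705, 0.066, 0.703]
ft_force: [-0.0, -0.1, 0.0]
grip_width: -0.003
[-87.1 -19.7  -8.4] [-0.  -0.1  0. ]
[ 0.1 -0.2 -0.2] [ -0.6 -35.3   1. ]
[(-24, 43), (-23, 59), (-22, 40), (-21, 54), (-20, 40), (-19, 32), (-18, 38), (-17, 56), (-16, 50), (-15, 41), (-14, 43), (-13, 44), (-12, 48), (-11, 58), (-10, 51), (-9, 59), (-8, 44), (-7, 45), (-6, 55), (-5, 50), (-4, 57), (-3, 56), (-2, 45), (-1, 43), (0, 46), (1, 51), (2, 52), (3, 53), (4, 51), (5, 25), (6, 4), (7, 19), (8, 110), (9, 115), (10, 104), (11, 65), (12, 4), (16, 7), (17, 24)]
clock: 29.9
position: [0.5416, -0.0161, -0.0082]
ee_rot: [-0.064, 0.705, 0.065, 0.704]
ft_force: [-3.8, 6.4, 0.7]
grip_width: 0.004
[-86.7 -40.6  -8.2] [-3.8  6.4  0.7]
[-0.  -0.1 -0.1] [ -0.3 -14.4   0.7]
[(-24, 52), (-23, 44), (-22, 55), (-21, 65), (-20, 54), (-19, 45), (-18, 43), (-17, 46), (-16, 50), (-15, 60), (-14, 61), (-13, 57), (-12, 47), (-11, 41), (-10, 63), (-9, 63), (-8, 59), (-7, 50), (-6, 49), (-5, 41), (-4, 58), (-3, 56), (-2, 50), (-1, 53), (0, 56), (1, 42), (2, 78), (3, 68), (4, 59), (5, 57), (6, 50), (7, 50), (8, 1), (9, 50), (10, 130), (11, 135), (12, 125), (13, 138), (14, 12)]
```

```bash
python3 -m inch '[[[0,0,0],[0,-2,0],1],[[0,0,0],[0,-3,0],1],[[0,0,0],[0,-3,0],1]]'; python3 chk.py 1|tail -3|cut -c1-60;  python3 -m inch '[[[0,0,0],[0,-2,0],1],[[0,0,0],[0,-3,0],1],[[0,0,0],[0,-3,0],1]]'; python3 chk.py 1
```

```text
clock: 30.32
position: [0.5415, -0.0182, -0.0083]
ee_rot: [-0.064, 0.705, 0.066, 0.703]
ft_force: [-3.5, 5.9, 3.0]
grip_width: -0.004
[-87.2 -42.7  -8.3] [-3.5  5.9  3. ]
[ 0.  -0.1 -0.2] [ -0.4 -12.3   1.2]
[(-24, 46), (-23, 49), (-22, 47), (-21, 55), (-20, 59), (-19
clock: 30.75
position: [0.5415, -0.0197, -0.0084]
ee_rot: [-0.063, 0.705, 0.067, 0.703]
ft_force: [-3.6, 7.0, 3.4]
grip_width: 0.0
[-87.5 -44.1  -8.4] [-3.6  7.   3.4]
[ 0.1 -0.2 -0.3] [ -0.4 -10.9   1.5]
[(-24, 52), (-23, 43), (-22, 50), (-21, 63), (-20, 52), (-19, 61), (-18, 48), (-17, 57), (-16, 45), (-15, 56), (-14, 54), (-13, 56), (-12, 55), (-11, 49), (-10, 54), (-9, 47), (-8, 59), (-7, 50), (-6, 62), (-5, 51), (-4, 46), (-3, 72), (-2, 62), (-1, 68), (0, 49), (1, 56), (2, 52), (3, 63), (4, 76), (5, 61), (6, 52), (7, 56), (8, 41), (10, 58), (11, 136), (12, 144), (13, 140), (14, 135), (15, 33)]
```

View pics/last.png

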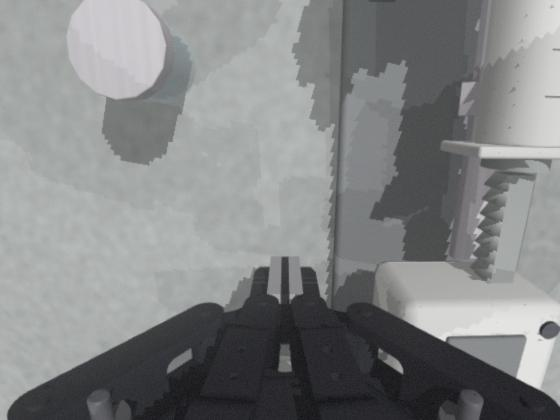

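```bash
python3 -m inch '[[[0,0,0],[0,-2,0],1],[[0,0,0],[0,-3,0],1],[[0,0,0],[0,-3,0],1]]'; python3 chk.py|tail -2|tail -c 90;  python3 -m inch '[[[0,0,0],[0,-2,0],1],[[0,0,0],[0,-3.5,0],1],[[0,0,0],[0,-3.5,0],1]]'; python3 chk.py 1|grep -o '^\[ *-8.*\|.\{90\}$'
```

```text
clock: 31.18
position: [0.5414, -0.0205, -0.0083]
ee_rot: [-0.063, 0.706, 0.068, 0.702]
ft_force: [-5.3, 9.7, 5.2]
grip_width: 0.003
6, 56), (7, 58), (8, 38), (10, 55), (11, 135), (12, 141), (13, 136), (14, 141), (15, 37)]
clock: 31.6
position: [0.5413, -0.0214, -0.0084]
ee_rot: [-0.062, 0.706, 0.07, 0.702]
ft_force: [-5.7, 10.9, 6.0]
grip_width: -0.007
[-88.  -45.8  -8.4] [-5.7 10.9  6. ]
(6, 49), (7, 61), (8, 31), (10, 46), (11, 135), (12, 139), (13, 136), (14, 136), (15, 49)]
```

```bash
python3 -m inch '[[[0,0,0],[0,-2,0],1],[[0,0,0],[0,-4,0],1],[[0,0,0],[0,-4,0],1]]'; python3 chk.py 1|grep -o '^\[ *-8.*\|.\{90\}$'
```

```text
clock: 32.02
position: [0.5412, -0.0221, -0.0084]
ee_rot: [-0.061, 0.707, 0.072, 0.701]
ft_force: [-6.8, 11.7, 7.2]
grip_width: -0.001
[-88.2 -46.5  -8.4] [-6.8 11.7  7.2]
(6, 65), (7, 64), (8, 41), (10, 46), (11, 142), (12, 140), (13, 143), (14, 137), (15, 62)]
```

```bash
python3 chk.py 1|sed -n 2p; python3 -m inch '[[[0.5,-0.3,-1],[0,-3,1],1],[[0.5,-0.3,-1],[0,-6,1],1],[[0.5,-0.3,-1],[0,-6,1],1],[[0.5,-0.3,-1],[0,-6,1],1]]'; python3 chk.py 1|grep -o '^\[ *-8.*\|.\{90\}$'
```

```text
[ 0.3 -0.4 -0.9] [-0.5 -8.5  2.1]
clock: 32.62
position: [0.542, -0.024, -0.0086]
ee_rot: [-0.063, 0.706, 0.065, 0.703]
ft_force: [-8.5, 14.4, 6.3]
grip_width: -0.001
[-87.8 -48.5  -8.6] [-8.5 14.4  6.3]
(6, 56), (7, 52), (8, 51), (10, 40), (11, 139), (12, 140), (13, 137), (14, 147), (15, 66)]
```

```bash
python3 -m inch '[[[0,0,0],[0,10,0],1],[[0,0,0],[0,22,0],1],[[0,0,0],[0,32,0],1],[[0,0,0],[-50,40,0],1],[[0,0,0],[-100,60,0],1],[[0,0,0],[-130,60,0],1],[[0,0,0],[-130,60,0],1],[[0,0,0],[-130,60,0],1]]'; python3 chk.py 1; python3 - <<'E'
from h import *
from workcell import readout,camera
import pickle
o=readout.get_obs()
for n in ["wrist","side","scene"]:
    c=camera(n); pickle.dump((o,c),open(f"pics/{n[:2]}20.pkl","wb")); im=c["pixels"][...,::-1]
    im={"wrist":im,"side":im[150:310,180:340],"scene":im[150:310,220:380]}[n]
    cv2.imwrite(f"pics/{n[:2]}20.png",im if n=="wrist" else cv2.resize(im,None,fx=3.7,fy=3.7))
E
```

```text
clock: 33.67
position: [0.5312, 0.0344, 0.1208]
ee_rot: [-0.063, 0.706, 0.065, 0.702]
ft_force: [-0.3, 0.5, -0.1]
grip_width: -0.001
[-87.8  10.9 120.8] [-0.3  0.5 -0.1]
[-0.  -0.3 -0.2] [128.6 -66.3   2.5]
[(-24, 8), (-23, 10), (-22, 7), (-21, 9), (-20, 14), (-19, 13), (-18, 16), (-17, 13), (-16, 12), (-15, 11), (-14, 9), (-13, 15), (-12, 9), (-11, 9), (-10, 8), (-9, 12), (-8, 8), (-7, 14), (-6, 13), (-5, 9), (-4, 10), (-3, 11), (-2, 14), (-1, 16), (0, 10), (1, 11), (2, 10), (3, 9), (4, 18), (5, 12), (6, 11), (7, 12), (8, 8), (9, 6), (10, 1), (11, 30), (12, 23), (13, 31), (14, 27), (15, 3)]
```

View pics/wr20.png

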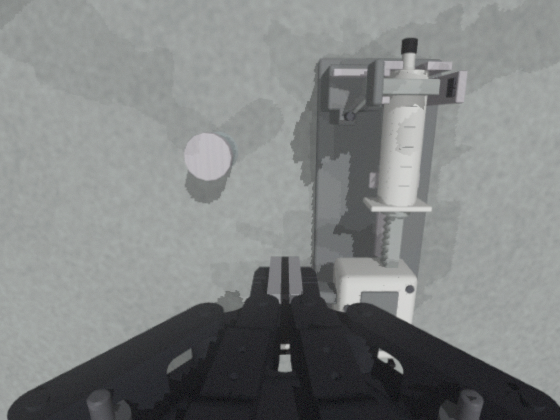

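View pics/si20.png

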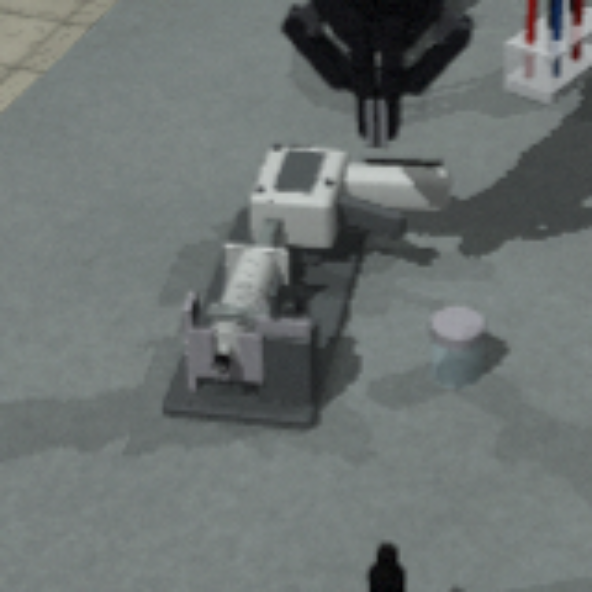

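View pics/sc20.png

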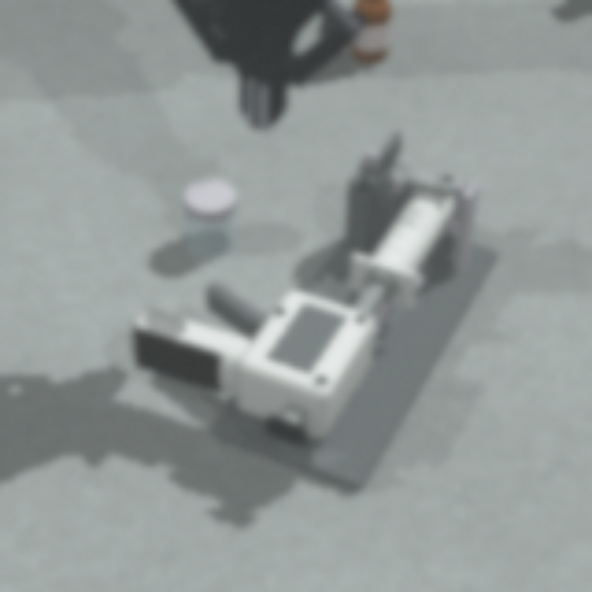

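```bash
python3 - <<'E'
from h import *
import pickle
for f in ("w9","w12","wr20"):
    o,c=pickle.load(open(f"pics/{f}.pkl","rb")); P=cloud(c,o); a=np.radians(GY)
    d=(P[...,:2]-GT)*1000; gx=d[...,0]*np.cos(a)+d[...,1]*np.sin(a); gy=-d[...,0]*np.sin(a)+d[...,1]*np.cos(a); gz=P[...,2]*1000
    m=(abs(gx)>16)&(abs(gx)<22)&(gz>63)&(gz<70)&(gy>0)&(gy<40); print(f,"flange top gy",np.percentile(gy[m],[2,50,98]).round(1),m.sum())
    m=(abs(gx)<3)&(gz>64)&(gz<69)&(gy>60)&(gy<125); print(" barrel top max gy",np.percentile(gy[m],[98,100]).round(1))
    m=(abs(gx)<5)&(gz>50)&(gz<62)&(gy>100)&(gy<150); print(" nozzle/cap gy",gy[m].min().round(1),gy[m].max().round(1))
    m=(abs(gx)>10)&(abs(gx)<24)&(gz>64)&(gz<70)&(gy>110)&(gy<125); print(" plate top gy",np.percentile(gy[m],[3,97]).round(1))
    m=(gz>95)&(gz<104)&(gy>85)&(gy<120)&(gx>-80)&(gx<-20); print(" tab gx",np.percentile(gx[m],[3,50,97]).round(1))
E
```

```text
w9 flange top gy [13.1 15.6 16.8] 93
 barrel top max gy [111.5 112.3]
 nozzle/cap gy 112.4 134.0
 plate top gy [114.3 120.2]
 tab gx [-68.2 -64.6 -62.6]
w12 flange top gy [13.7 16.2 17.1] 39
 barrel top max gy [112.5 112.8]
 nozzle/cap gy 112.4 134.3
 plate top gy [114.4 121.1]
 tab gx [-35.7 -33.4 -29.9]
wr20 flange top gy [16.8 19.1 20.2] 96
 barrel top max gy [114.4 115.2]
 nozzle/cap gy 116.9 138.0
 plate top gy [112.5 120.4]
 tab gx [-36.  -33.8 -30.4]
```

```bash
python3 - <<'E'
from workcell import readout,camera,manip
import pickle
from h import *
# bystanders check scene before/after
a=cv2.imread("pics/a_scene.png"); b=pickle.load(open("pics/sc20.pkl","rb"))[1]["pixels"][...,::-1]
d=cv2.absdiff(a,b).max(-1)
for n,(x0,y0,x1,y1) in {"dish":(160,325,255,410),"pens":(125,275,190,345),"jar":(266,195,290,222),"dropper":(312,138,330,168)}.items(): print(n,(d[y0:y1,x0:x1]>60).sum())
print(readout.get_obs()["joint_velocities"]); print(manip.hand_in())
E
```

```text
dish 0
pens 0
jar 0
dropper 12
[ 5.07259666e-04 -2.79686339e-03 -1.20571512e-03 -4.86129871e-03
 -2.40900167e-04  1.32249168e-03 -3.30271856e-05]
the job is handed in; nothing more can be done
None
```

The cartridge is loaded, bolted and pushed up against the front plate. I handed the job in at about 34 s, with the trigger released and the arm clear of everything.

**What I did**
- **Loading:** I laid the cartridge in the cradle with its nozzle through the slot and let go.
- **Bolt:** I pushed the bolt to its stop, with 19 N on the wrist, and the catch held it when I backed off.
- **Trigger:** I made six full strokes. The pusher moved 6 mm on each of the last five; the first stroke moved it less.
- **End squeeze:** The seventh squeeze was stopped early by the cartridge, with the pusher stalled while the force rose to about 14 N. I then let the trigger go.

**Last checks**

| Check | Measured | Expected |
|---|---|---|
| Cap tip, gun y | 138 mm | 116 + 22 = 138 mm (shoulder against the plate) |
| Flange rear, gun y | 16 to 17 mm | 16 mm |
| Pusher face, gun y | about 15 mm | rod at about 0.045 |
| Bolt tab edge, gun x (read after letting go) | about -35.7 mm | -34.5 mm (bolt on its catch) |

The trigger looked fully out in the scene picture.

**What disagreed**
- **Fingertip offset:** The real fingertips are about 42 mm short of the reported TCP. My first closing therefore shut above the cartridge, without touching it. The side camera and wrist depth agreed on the offset, and I allowed for it from then on.
- **Bystanders:** Before and after pictures show no change at the dish, pens and jar. At the dropper 12 pixels differ; I think that is the gripper's edge in that part of the picture, but I did not confirm it. The dropper also showed no movement in the pictures taken after the cartridge was lifted.
- **End stop:** The finger kept creeping by a few millimetres in the last squeeze as it twisted under load. I judged the stop by the stalled pusher, not by the finger's position.

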